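Click-test four push lights and count two good ones into the tray

TASK

These four display-cabinet push lights look alike, but one has a worn switch: push their buttons fully home, without ramming them, to find the one that will not stay down; the working ones keep their buttons down. Then lay exactly two working lights flat, button up, in the blue tray and the faulty one the same way in the red tray, and leave the spare working light lying button up on the worktop, outside both trays. Leave the honey jar, the red tin and the roll of tape where they are.

Things in the scene. Friction and masses are not known exactly. Their poses are not given: they have to be found in the camera images.
- blue_tray: shallow blue plastic tray for the working lights, fixed to the worktop, 224 x 174 mm over the rim (long along its x), inside 210 x 160 mm, floor 4 mm thick, rim 25 mm above the worktop. Origin: centre of its underside, on the worktop; z up.
- red_tray: the same tray in red, for the faulty light, also fixed. Same size, origin and axes as the blue tray.
- light_a_centre (a point): one of four push lights that look alike: white bar 120 mm long (its x), 50 wide (its y), 26 high, 0.1 to 0.25 kg, an amber window towards each end, a round push button on the middle of its top; loose on the worktop, button up. The point is the centre of the bar, 13 mm above its underside; z towards the button. Grip it across the 50 mm.
- light_a_top (a point): centre of the top of that light's black button, 29 mm across; 13 mm above the bar (39 above its underside) when up. Stroke 9 mm straight down to a hard stop. Working: a steady 3 N moves it and it stays where it was pushed to, also when pushed again. Faulty: the push grows from 2.4 to 4.2 N and it springs right up when let go. Damaged above 120 N.
- light_b_centre (a point): one of four push lights that look alike: white bar 120 mm long (its x), 50 wide (its y), 26 high, 0.1 to 0.25 kg, an amber window towards each end, a round push button on the middle of its top; loose on the worktop, button up. The point is the centre of the bar, 13 mm above its underside; z towards the button. Grip it across the 50 mm.
- light_b_top (a point): centre of the top of that light's black button, 29 mm across; 13 mm above the bar (39 above its underside) when up. Stroke 9 mm straight down to a hard stop. Working: a steady 3 N moves it and it stays where it was pushed to, also when pushed again. Faulty: the push grows from 2.4 to 4.2 N and it springs right up when let go. Damaged above 120 N.
- light_c_centre (a point): one of four push lights that look alike: white bar 120 mm long (its x), 50 wide (its y), 26 high, 0.1 to 0.25 kg, an amber window towards each end, a round push button on the middle of its top; loose on the worktop, button up. The point is the centre of the bar, 13 mm above its underside; z towards the button. Grip it across the 50 mm.
- light_c_top (a point): centre of the top of that light's black button, 29 mm across; 13 mm above the bar (39 above its underside) when up. Stroke 9 mm straight down to a hard stop. Working: a steady 3 N moves it and it stays where it was pushed to, also when pushed again. Faulty: the push grows from 2.4 to 4.2 N and it springs right up when let go. Damaged above 120 N.
- light_d_centre (a point): one of four push lights that look alike: white bar 120 mm long (its x), 50 wide (its y), 26 high, 0.1 to 0.25 kg, an amber window towards each end, a round push button on the middle of its top; loose on the worktop, button up. The point is the centre of the bar, 13 mm above its underside; z towards the button. Grip it across the 50 mm.
- light_d_top (a point): centre of the top of that light's black button, 29 mm across; 13 mm above the bar (39 above its underside) when up. Stroke 9 mm straight down to a hard stop. Working: a steady 3 N moves it and it stays where it was pushed to, also when pushed again. Faulty: the push grows from 2.4 to 4.2 N and it springs right up when let go. Damaged above 120 N.
- honey_jar_mid (a point): bystander: hexagonal honey jar, 76 mm wide, 91 mm high; the point is half-way up.
- paprika_tin_mid (a point): bystander: round red tin with a white lid, 54 mm across, 85 mm high; the point is half-way up.
- tape_roll_mid (a point): bystander: roll of tape lying flat, 100 mm across, 24 mm high; the point is half-way up.
Not all that is in view belongs to the job. What is shaped like the part that bears light_c_centre but pink or purple is not meant.

How it is judged:
At the end, for the whole second after the job is handed in: Two lights lie on the blue tray's floor, one on the red tray's, one on the worktop outside both; the three not in the red tray have their buttons down, within 2.5 mm of home. All flat, button up (within 0.15 rad), centres 10-24 mm (spare 5-22 mm) above the worktop, at rest ((((x of light_a_centre in the frame of blue_tray between -0.105 and 0.105 m and y of light_a_centre in the frame of blue_tray between -0.08 and 0.08 m and z of light_a_centre in the frame of blue_tray between 0.01 and 0.024 m) and (x of light_b_centre in the frame of blue_tray between -0.105 and 0.105 m and y of light_b_centre in the frame of blue_tray between -0.08 and 0.08 m and z of light_b_centre in the frame of blue_tray between 0.01 and 0.024 m)) or ((x of light_a_centre in the frame of blue_tray between -0.105 and 0.105 m and y of light_a_centre in the frame of blue_tray between -0.08 and 0.08 m and z of light_a_centre in the frame of blue_tray between 0.01 and 0.024 m) and (x of light_c_centre in the frame of blue_tray between -0.105 and 0.105 m and y of light_c_centre in the frame of blue_tray between -0.08 and 0.08 m and z of light_c_centre in the frame of blue_tray between 0.01 and 0.024 m)) or ((x of light_a_centre in the frame of blue_tray between -0.105 and 0.105 m and y of light_a_centre in the frame of blue_tray between -0.08 and 0.08 m and z of light_a_centre in the frame of blue_tray between 0.01 and 0.024 m) and (x of light_d_centre in the frame of blue_tray between -0.105 and 0.105 m and y of light_d_centre in the frame of blue_tray between -0.08 and 0.08 m and z of light_d_centre in the frame of blue_tray between 0.01 and 0.024 m)) or ((x of light_b_centre in the frame of blue_tray between -0.105 and 0.105 m and y of light_b_centre in the frame of blue_tray between -0.08 and 0.08 m and z of light_b_centre in the frame of blue_tray between 0.01 and 0.024 m) and (x of light_c_centre in the frame of blue_tray between -0.105 and 0.105 m and y of light_c_centre in the frame of blue_tray between -0.08 and 0.08 m and z of light_c_centre in the frame of blue_tray between 0.01 and 0.024 m)) or ((x of light_b_centre in the frame of blue_tray between -0.105 and 0.105 m and y of light_b_centre in the frame of blue_tray between -0.08 and 0.08 m and z of light_b_centre in the frame of blue_tray between 0.01 and 0.024 m) and (x of light_d_centre in the frame of blue_tray between -0.105 and 0.105 m and y of light_d_centre in the frame of blue_tray between -0.08 and 0.08 m and z of light_d_centre in the frame of blue_tray between 0.01 and 0.024 m)) or ((x of light_c_centre in the frame of blue_tray between -0.105 and 0.105 m and y of light_c_centre in the frame of blue_tray between -0.08 and 0.08 m and z of light_c_centre in the frame of blue_tray between 0.01 and 0.024 m) and (x of light_d_centre in the frame of blue_tray between -0.105 and 0.105 m and y of light_d_centre in the frame of blue_tray between -0.08 and 0.08 m and z of light_d_centre in the frame of blue_tray between 0.01 and 0.024 m))) and ((x of light_a_centre in the frame of red_tray between -0.105 and 0.105 m and y of light_a_centre in the frame of red_tray between -0.08 and 0.08 m and z of light_a_centre in the frame of red_tray between 0.01 and 0.024 m) or (x of light_b_centre in the frame of red_tray between -0.105 and 0.105 m and y of light_b_centre in the frame of red_tray between -0.08 and 0.08 m and z of light_b_centre in the frame of red_tray between 0.01 and 0.024 m) or (x of light_c_centre in the frame of red_tray between -0.105 and 0.105 m and y of light_c_centre in the frame of red_tray between -0.08 and 0.08 m and z of light_c_centre in the frame of red_tray between 0.01 and 0.024 m) or (x of light_d_centre in the frame of red_tray between -0.105 and 0.105 m and y of light_d_centre in the frame of red_tray between -0.08 and 0.08 m and z of light_d_centre in the frame of red_tray between 0.01 and 0.024 m)) and ((not (x of light_a_centre in the frame of blue_tray between -0.105 and 0.105 m and y of light_a_centre in the frame of blue_tray between -0.08 and 0.08 m) and not (x of light_a_centre in the frame of red_tray between -0.105 and 0.105 m and y of light_a_centre in the frame of red_tray between -0.08 and 0.08 m) and height (world z) of light_a_centre between 0.005 and 0.022 m) or (not (x of light_b_centre in the frame of blue_tray between -0.105 and 0.105 m and y of light_b_centre in the frame of blue_tray between -0.08 and 0.08 m) and not (x of light_b_centre in the frame of red_tray between -0.105 and 0.105 m and y of light_b_centre in the frame of red_tray between -0.08 and 0.08 m) and height (world z) of light_b_centre between 0.005 and 0.022 m) or (not (x of light_c_centre in the frame of blue_tray between -0.105 and 0.105 m and y of light_c_centre in the frame of blue_tray between -0.08 and 0.08 m) and not (x of light_c_centre in the frame of red_tray between -0.105 and 0.105 m and y of light_c_centre in the frame of red_tray between -0.08 and 0.08 m) and height (world z) of light_c_centre between 0.005 and 0.022 m) or (not (x of light_d_centre in the frame of blue_tray between -0.105 and 0.105 m and y of light_d_centre in the frame of blue_tray between -0.08 and 0.08 m) and not (x of light_d_centre in the frame of red_tray between -0.105 and 0.105 m and y of light_d_centre in the frame of red_tray between -0.08 and 0.08 m) and height (world z) of light_d_centre between 0.005 and 0.022 m)) and (z of light_a_top in the frame of light_a_centre below 0.0195 m or (x of light_a_centre in the frame of red_tray between -0.105 and 0.105 m and y of light_a_centre in the frame of red_tray between -0.08 and 0.08 m and z of light_a_centre in the frame of red_tray between 0.01 and 0.024 m)) and (z of light_b_top in the frame of light_b_centre below 0.0195 m or (x of light_b_centre in the frame of red_tray between -0.105 and 0.105 m and y of light_b_centre in the frame of red_tray between -0.08 and 0.08 m and z of light_b_centre in the frame of red_tray between 0.01 and 0.024 m)) and (z of light_c_top in the frame of light_c_centre below 0.0195 m or (x of light_c_centre in the frame of red_tray between -0.105 and 0.105 m and y of light_c_centre in the frame of red_tray between -0.08 and 0.08 m and z of light_c_centre in the frame of red_tray between 0.01 and 0.024 m)) and (z of light_d_top in the frame of light_d_centre below 0.0195 m or (x of light_d_centre in the frame of red_tray between -0.105 and 0.105 m and y of light_d_centre in the frame of red_tray between -0.08 and 0.08 m and z of light_d_centre in the frame of red_tray between 0.01 and 0.024 m)) and angle between each of light_a_centre, light_b_centre, light_c_centre, light_d_centre's own z axis and vertical below 0.15 rad and linear speed of each of light_a, light_b, light_c, light_d below 0.02 m/s); the robot touches nothing.
It fails at once if a button is rammed (over 120 N) (contact force between any of light_a_button, light_b_button, light_c_button, light_d_button and anything else above 120 N).
It fails at once if the honey jar, the red tin or the roll of tape is moved by more than 30 mm (distance of any of honey_jar_mid, paprika_tin_mid, tape_roll_mid from where it was at the start of the episode above 0.03 m).
It also fails if it takes over 72 s, if anything falls off the work surface, if the arm or the gripper's body presses on something with over 40 N, if the wrist force passes 120 N, or if a joint passes its speed limit or range.

ROBOT

A 6-joint arm with a two-finger parallel gripper is mounted at the origin on a cart in front of the work surface, level with it; the furniture and walls round the work are solid. World frame = base frame: x ahead of the robot, y to its left, z up, the work surface at z = 0. Lengths are in m, angles in rad, forces in N, time in s.
With the tool pointing down it reaches from about 0.375 to 0.975 m from the base axis. Payload 3.8 kg.
Tool frame: the origin (TCP) lies at the very end of the fingers, on their centre line; the grasp point (between the pads) lies 19 mm behind it (env.hold_point_z is the distance from the TCP to the grasp point, in m); z points along the fingers, y is the line along which they close (so a half turn about z gives the same grasp; the last joint's range is limited). The gripper opens to 85 mm and grips with 20 to 120 N. Pads are 22 mm wide; open, the fingers measure 114 mm over their backs; the gripper's body (76 mm by 85 mm) begins 54 mm behind the grasp point. The pads swing forward as they close: fully open they stand 13 mm farther back than shut.
Start: joints at [1.194, 0.264, 1.604, -0, 1.274, -0.037], TCP at [0.225, 0.636, 0.194] pointing down, gripper open.
Joint ranges: [-2.63, 2.63], [-0.94, 2.18], [0.31, 2.57], [-1.31, 4.45], [0, 2.66], [-2.55, 2.55]. Speed limits (rad/s): [2.57, 2.57, 3.14, 3.14, 3.14, 3.14].

INTERFACE

Orientations are given as a rotation vector (axis times angle).
In Python, from cell import env gives the robot as it stands.
- The arm moves only by the tool arm_command, never from a script. Its argument "rows" is a list of rows, each an object of numbers: "rx", "ry", "rz": the turn, a rotation vector about the world's x, y, z in rad; "x", "y", "z": the shift along the world's x, y, z in cm; "claw": the opening, from -1 (shut) to 1 (fully open). In form: [{"rx": .., "ry": .., "rz": .., "x": .., "y": .., "z": .., "claw": ..}, ...]. A call has exactly 8 rows; each row is the pose to reach, as a shift and turn from the pose commanded when the call began; what a row does not reach only later rows make up. A row lasts 1/10 s, in which the tool goes at most 50 mm and 8.59 degrees, less where a joint would pass 70% of its speed; a pose out of reach is approached as far as the arm can. A call with a gripper value outside its range is refused whole. The fingers move at their own pace and stop on an object; "squeeze" is the grip in N (left out, the last holds). Time passes only in rows, so rows that repeat a pose let the fingers close, or fill a call up. It gives the time, the measured TCP pose, the force, the opening and the grip force at its end, in the units of the state.
- env.sense(): the state, without advancing time (a new reading comes with each control period).
- env.get_image(name): name is "side" or "top"; returns the picture (420x560x3 uint8, red, green, blue); there is no depth.
- env.camera_params(name): a dict with "fx", "fy", "cx", "cy" (pixels), "D" ([k1, k2, p1, p2, k3] as OpenCV has them; the pictures are not rectified), "origin" and "attitude" of the camera in the world. Camera axes: x right, y down, z forward; pixel columns grow to the right and rows downward; lengths in m; the calibration is good to about 2 mm. A picture is of the moment at which its call begins. camera_params takes no time and is no camera call.
- env.sign_off(): hands the job in; it is judged then, once.
The state is a dict: "t": time; "qpos": joint angles; "joint_vel": joint speeds; "joint_torque": joint torques, N m; "ee_pos": TCP position; "tool_rot": TCP orientation; "wrist_force": force on the tool from outside, world axes, zero at the start; "wrist_torque": the same for the moment, N m; "finger_gap": finger opening in m; "grasp_force": force on a finger pad.
Only numpy, scipy, OpenCV 4.12 (cv2) and the standard library are available. Lean on these libraries where they do the work, as an engineer would, in place of code of your own. Each camera call takes 0.05 s, during which the arm holds its last target. There are 200 camera calls.

## Working session

There is one attempt and no reset: what is moved stays moved. The work goes in short steps, Python scripts to look and compute and a tool call to move; the robot and the scene stay as the last step left them, time stands still between calls to the robot, and variables do not carry over. Pictures are saved under pics/ and viewed, at most 10 in all, crops included, and the job is handed in when it is done.

Besides the shell and the picture viewer there is one more tool, called in YAML: its name, and indented under it one key for each argument. arm_command: Moves the arm, as the interface text tells. Its arguments: {"type":"object","properties":{"rows":{"type":"array","items":{"type":"object","properties":{"rx":{"type":"number"},"ry":{"type":"number"},"rz":{"type":"number"},"x":{"type":"number"},"y":{"type":"number"},"z":{"type":"number"},"claw":{"type":"number"}}}},"squeeze":{"type":"number"}},"required":["rows"]}

```bash
mkdir -p pics
python3 - <<'E'
from cell import env
import cv2
for n in("top","side"):
    im=env.get_image(n); cv2.imwrite(f"pics/{n}0.png",cv2.cvtColor(im,cv2.COLOR_RGB2BGR)); p=env.camera_params(n); print(n,p)
s=env.sense(); print(s)
E
```

```text
top {'fx': 407.0508239873134, 'fy': 407.0508239873134, 'cx': 280.193786066245, 'cy': 201.32674093957874, 'D': array([-0.09700074,  0.        ,  0.        ,  0.        ,  0.        ]), 'origin': array([ 0.30234533, -0.16594046,  1.36542125]), 'attitude': array([-2.14507592,  2.07866222, -0.20868541])}
side {'fx': 497.8123475351444, 'fy': 497.8123475351444, 'cx': 288.1041239800064, 'cy': 207.80689479613008, 'D': array([-0.1800777,  0.       ,  0.       ,  0.       ,  0.       ]), 'origin': array([0.60778224, 1.06868892, 1.07825782]), 'attitude': array([-0.0373732 , -2.80242474,  1.33772846])}
{'t': 0.1, 'qpos': array([ 1.19407007e+00,  2.64744457e-01,  1.60527843e+00,  3.70157568e-05,
        1.27370312e+00, -3.68942011e-02]), 'joint_vel': array([-8.33286755e-04, -7.34583881e-04, -2.98769525e-03,  3.65359911e-05,
        5.18557191e-04, -3.11158122e-04]), 'joint_torque': array([-1.23089361e-03, -5.16706109e+01, -3.68588161e+01, -3.24983330e-05,
        6.24232154e-03, -3.31716862e-06]), 'ee_pos': array([0.22470217, 0.63569479, 0.19321957]), 'tool_rot': array([-0.53117863, -3.09588004,  0.00326775]), 'wrist_force': array([ 0.27113804,  0.60945672, -0.37683893]), 'wrist_torque': array([-0.01859712, -0.03487395,  0.030238  ]), 'grasp_force': 0.0, 'finger_gap': 0.08536790681772694}
```

View pics/top0.png

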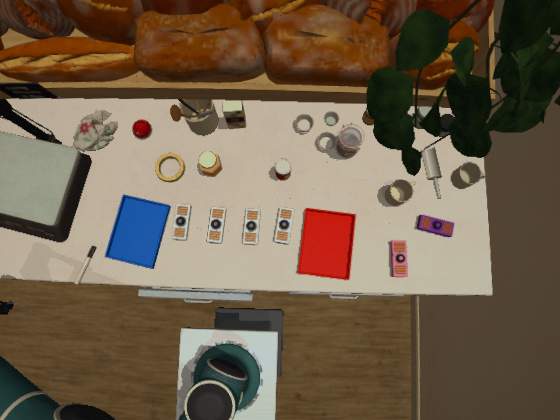

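View pics/side0.png

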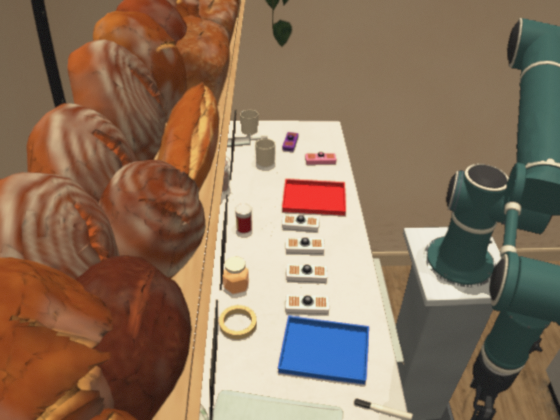

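The top view shows four white lights at about (181,222), (216,225), (251,226) and (284,225), between the blue tray (138,231) and the red tray (327,243). The look-alikes are the pink one at (399,258) and the purple one at (435,225), which I'll leave out. Jar (209,162), tin (283,170) and tape (170,167) are beyond the row of lights. Next is a close crop to check this choice.

```bash
cat > h.py <<'E'
from cell import env
import cv2, numpy as np
from scipy.spatial.transform import Rotation as R
def ray(n,uv):
    p=env.camera_params(n); K=np.array([[p['fx'],0,p['cx']],[0,p['fy'],p['cy']],[0,0,1]])
    q=cv2.undistortPoints(np.array(uv,float).reshape(-1,1,2),K,p['D'],criteria=(3,50,1e-10)).reshape(-1,2)
    d=np.c_[q,np.ones(len(q))]@R.from_rotvec(p['attitude']).as_matrix().T
    return p['origin'],d
def at(n,uv,z):
    o,d=ray(n,uv); return o+d*((z-o[2])/d[:,2])[:,None]
def crop(n,x0,y0,x1,y1,s,f):
    im=cv2.cvtColor(env.get_image(n),cv2.COLOR_RGB2BGR)
    cv2.imwrite("pics/raw_"+f,im)
    cv2.imwrite("pics/"+f,cv2.resize(im[y0:y1,x0:x1],None,fx=s,fy=s,interpolation=cv2.INTER_CUBIC))
E
python3 - <<'E'
from h import *
crop("top",100,180,360,290,3,"c1.png")
im=cv2.imread("pics/raw_c1.png").astype(int); b,g,r=im[...,0],im[...,1],im[...,2]
# black buttons
for u,v in[(181,222),(216,225),(251,226),(284,225)]:
    w=im[v-7:v+8,u-7:u+8].sum(2); m=(w<200); ys,xs=np.nonzero(m); print(len(xs),xs.mean()+u-7,ys.mean()+v-7)
    P=at("top",[(xs.mean()+u-7,ys.mean()+v-7)],.039)[0]; print(P.round(4))
for nm,m in(("blue",(b>120)&(r<60)&(np.indices(b.shape)[0]>180)),("red",(r>140)&(g<50)&(b<60)&(np.indices(b.shape)[0]>200))):
    n,l,s,c=cv2.connectedComponentsWithStats(m.astype(np.uint8)); k=1+s[1:,4].argmax()
    cs=max(cv2.findContours((l==k).astype(np.uint8),0,1)[0],key=cv2.contourArea)[:,0,:]
    P=at("top",cs,.02)[:,:2]; print(nm,s[k],cv2.minAreaRect((P*1000).astype(np.float32)))
print("jar,tin,tape",at("top",[(209,162),(283,170),(170,167)],.05).round(3))
E
```

```text
44 180.4318181818182 220.63636363636363Traceback (most recent call last):
  File "<stdin>", line 7, in <module>
  File "h.py", line 10, in at
    o,d=ray(n,uv); return o+d*((z-o[2])/d[:,2])[:,None]
        ~~~^^^^^^
  File "h.py", line 6, in ray
    q=cv2.undistortPoints(np.array(uv,float).reshape(-1,1,2),K,p['D'],criteria=(3,50,1e-10)).reshape(-1,2)
      ~~~~~~~~~~~~~~~~~~~^^^^^^^^^^^^^^^^^^^^^^^^^^^^^^^^^^^^^^^^^^^^^^^^^^^^^^^^^^^^^^^^^^^
cv2.error: OpenCV(4.12.0) :-1: error: (-5:Bad argument) in function 'undistortPoints'
> Overload resolution failed:
>  - undistortPoints() got an unexpected keyword argument 'criteria'
>  - undistortPoints() got an unexpected keyword argument 'criteria'
```

View pics/c1.png

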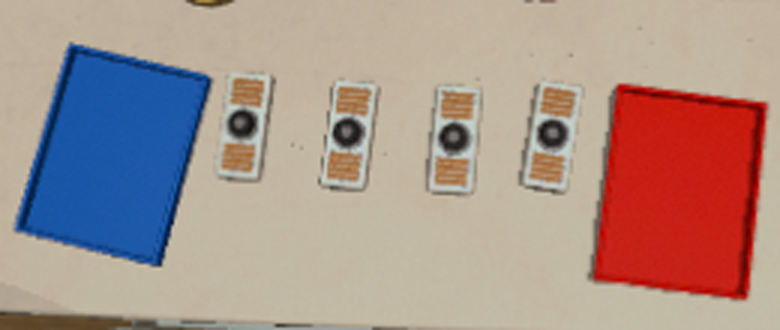

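The crop confirms the choice: four white bars with amber windows and black buttons, at crop (242,124), (348,131), (453,137) and (551,133). I'll now measure their poses from the corners I read off the crop.

```bash
sed -i 's/undistortPoints(/undistortPointsIter(/; s/,criteria=(3,50,1e-10)/,None,None,(3,50,1e-10)/' h.py
python3 - <<'E'
from h import *
T=lambda c:(np.array(c,float)+.5)/3-.5+[100,180]
L={'L1':[(229,73),(273,75),(262,181),(217,178)],'L2':[(335,80),(379,83),(366,190),(321,187)],'L3':[(436,85),(480,87),(474,194),(428,192)],'L4':[(538,81),(582,85),(568,192),(521,187)]}
B={'L1':(241,124),'L2':(348,131),'L3':(453,137),'L4':(551,133)}
for k,c in L.items():
    P=at("top",T(c),.026)[:,:2]; d=(P[0]+P[1]-P[2]-P[3])/2; w=(P[0]+P[3]-P[1]-P[2])/2
    print(k,P.mean(0).round(4),"len",np.hypot(*d).round(4),np.hypot(*w).round(4),"yaw",np.arctan2(d[1],d[0]).round(3),np.arctan2(-w[0],w[1]).round(3),"btn",at("top",T([B[k]]),.037)[0][:2].round(4))
for k,c in{'blue':[(70,44),(211,78),(161,266),(17,231)],'red':[(617,85),(767,102),(747,298),(594,281)]}.items():
    P=at("top",T(c),.025)[:,:2]; d=(P[0]+P[1]-P[2]-P[3])/2; w=(P[0]+P[3]-P[1]-P[2])/2
    print(k,P.mean(0).round(4),"len",np.hypot(*d).round(4),np.hypot(*w).round(4),"yaw",np.arctan2(d[1],d[0]).round(3),np.arctan2(-w[0],w[1]).round(3))
print("jar,tin,tape",at("top",[(209,162),(283,170),(170,167)],.05).round(3))
# side view check of button tops
print("side btns",at("side",[(308,299),(307,269.5),(305.5,241),(301,219)],.037).round(4))
s=env.sense(); print(R.from_rotvec(s['tool_rot']).as_matrix().round(3), s['ee_pos'])
E
```

```text
L1 [0.4973 0.1745] len 0.1193 0.0505 yaw -0.031 -0.022 btn [0.4982 0.1767]
L2 [0.492  0.0561] len 0.1205 0.0499 yaw -0.064 -0.034 btn [0.4944 0.057 ]
L3 [ 0.4908 -0.06  ] len 0.1197 0.05 yaw -0.02 -0.013 btn [ 0.4915 -0.0592]
L4 [ 0.4978 -0.1682] len 0.1203 0.0506 yaw -0.113 -0.068 btn [ 0.4993 -0.1666]
blue [0.4617 0.3212] len 0.2165 0.1707 yaw -0.179 -0.193
red [ 0.442 -0.312] len 0.2179 0.1678 yaw -0.098 -0.083
jar,tin,tape [[ 0.701  0.091  0.05 ]
 [ 0.68  -0.16   0.05 ]
 [ 0.68   0.223  0.05 ]]
side btns [[ 0.4971  0.1781  0.037 ]
 [ 0.4926  0.0663  0.037 ]
 [ 0.4892 -0.0553  0.037 ]
 [ 0.4971 -0.1603  0.037 ]]
[[-0.943  0.333 -0.001]
 [ 0.333  0.943 -0.002]
 [ 0.    -0.002 -1.   ]] [0.22474933 0.63580344 0.19340925]
```

arm_command:
  rows:
    - {"x": 5, "y": -5, "z": -1, "claw": -1}
    - {"x": 9, "y": -10, "z": -2, "rz": 0.1, "claw": -1}
    - {"x": 12, "y": -16, "z": -3, "rz": 0.2, "claw": -1}
    - {"x": 15, "y": -21, "z": -5, "rz": 0.31, "claw": -1}
    - {"x": 18, "y": -26, "z": -6, "rz": 0.31, "claw": -1}
    - {"x": 21, "y": -31, "z": -8, "rz": 0.31, "claw": -1}
    - {"x": 24, "y": -36, "z": -9, "rz": 0.31, "claw": -1}
    - {"x": 26, "y": -41, "z": -10, "rz": 0.31, "claw": -1}

```text
validation failed for argument at $.ro...
```

arm_command:
  rows:
    - {"rx": 0, "ry": 0, "rz": 0, "x": 5, "y": -5, "z": -1, "claw": -1}
    - {"rx": 0, "ry": 0, "rz": 0.1, "x": 9, "y": -10, "z": -2, "claw": -1}
    - {"rx": 0, "ry": 0, "rz": 0.2, "x": 12, "y": -16, "z": -3, "claw": -1}
    - {"rx": 0, "ry": 0, "rz": 0.31, "x": 15, "y": -21, "z": -5, "claw": -1}
    - {"rx": 0, "ry": 0, "rz": 0.31, "x": 18, "y": -26, "z": -6, "claw": -1}
    - {"rx": 0, "ry": 0, "rz": 0.31, "x": 21, "y": -31, "z": -8, "claw": -1}
    - {"rx": 0, "ry": 0, "rz": 0.31, "x": 24, "y": -36, "z": -9, "claw": -1}
    - {"rx": 0, "ry": 0, "rz": 0.31, "x": 26, "y": -41, "z": -10, "claw": -1}

```text
t: 0.95
ee_pos: [0.4411, 0.3097, 0.1144]
tool_rot: [0.046, 3.141, -0.0]
wrist_force: [1.3, -0.1, -0.3]
finger_gap: -0.0002
grasp_force: 0.0
```

arm_command:
  rows:
    - {"rx": 0, "ry": 0, "rz": 0, "x": 1, "y": -3, "z": 0, "claw": -1}
    - {"rx": 0, "ry": 0, "rz": 0, "x": 2, "y": -6, "z": -1, "claw": -1}
    - {"rx": 0, "ry": 0, "rz": 0, "x": 3, "y": -9, "z": -2, "claw": -1}
    - {"rx": 0, "ry": 0, "rz": 0, "x": 4, "y": -11, "z": -3, "claw": -1}
    - {"rx": 0, "ry": 0, "rz": 0, "x": 4, "y": -11, "z": -3, "claw": -1}
    - {"rx": 0, "ry": 0, "rz": 0, "x": 4, "y": -11, "z": -3, "claw": -1}
    - {"rx": 0, "ry": 0, "rz": 0, "x": 4, "y": -11, "z": -3, "claw": -1}
    - {"rx": 0, "ry": 0, "rz": 0, "x": 4, "y": -11, "z": -3, "claw": -1}

```text
t: 1.75
ee_pos: [0.4805, 0.2026, 0.0856]
tool_rot: [0.045, 3.14, 0.001]
wrist_force: [0.1, -0.1, -0.4]
finger_gap: -0.0
grasp_force: 0.0
```

arm_command:
  rows:
    - {"rx": 0, "ry": 0, "rz": 0, "x": 1, "y": -1.5, "z": -2, "claw": -1}
    - {"rx": 0, "ry": 0, "rz": 0, "x": 1.7, "y": -2.6, "z": -3.5, "claw": -1}
    - {"rx": 0, "ry": 0, "rz": 0, "x": 1.7, "y": -2.6, "z": -4.2, "claw": -1}
    - {"rx": 0, "ry": 0, "rz": 0, "x": 1.7, "y": -2.6, "z": -4.5, "claw": -1}
    - {"rx": 0, "ry": 0, "rz": 0, "x": 1.7, "y": -2.6, "z": -4.8, "claw": -1}
    - {"rx": 0, "ry": 0, "rz": 0, "x": 1.7, "y": -2.6, "z": -5.1, "claw": -1}
    - {"rx": 0, "ry": 0, "rz": 0, "x": 1.7, "y": -2.6, "z": -5.3, "claw": -1}
    - {"rx": 0, "ry": 0, "rz": 0, "x": 1.7, "y": -2.6, "z": -5.3, "claw": -1}

```text
t: 2.55
ee_pos: [0.4974, 0.1758, 0.0321]
tool_rot: [0.046, 3.141, 0.0]
wrist_force: [-0.8, -0.1, 0.5]
finger_gap: 0.0
grasp_force: 0.0
```

arm_command:
  rows:
    - {"rx": 0, "ry": 0, "rz": 0, "x": 0, "y": 0, "z": -0.1, "claw": -1}
    - {"rx": 0, "ry": 0, "rz": 0, "x": 0, "y": 0, "z": -0.2, "claw": -1}
    - {"rx": 0, "ry": 0, "rz": 0, "x": 0, "y": 0, "z": -0.25, "claw": -1}
    - {"rx": 0, "ry": 0, "rz": 0, "x": 0, "y": 0, "z": -0.25, "claw": -1}
    - {"rx": 0, "ry": 0, "rz": 0, "x": 0, "y": 0, "z": -0.25, "claw": -1}
    - {"rx": 0, "ry": 0, "rz": 0, "x": 0, "y": 0, "z": -0.25, "claw": -1}
    - {"rx": 0, "ry": 0, "rz": 0, "x": 0, "y": 0, "z": -0.25, "claw": -1}
    - {"rx": 0, "ry": 0, "rz": 0, "x": 0, "y": 0, "z": -0.25, "claw": -1}

```text
t: 3.35
ee_pos: [0.4975, 0.1755, 0.0295]
tool_rot: [-0.047, -3.141, 0.0]
wrist_force: [0.3, -0.7, 0.0]
finger_gap: 0.0003
grasp_force: 0.0
```

Run:
```python
from h import *
s=env.sense();print(s['wrist_force'],s['ee_pos'],s['wrist_torque'])
crop("side",240,180,420,360,4,"s1.png")
im=cv2.imread("pics/s1.png");cv2.imwrite("pics/s1.png",im[:600])
```

```text
[ 0.33514596 -0.713487    0.03295829] [0.49748322 0.17554137 0.0295481 ] [-0.00075692  0.00352384 -0.00534548]
```

View pics/s1.png

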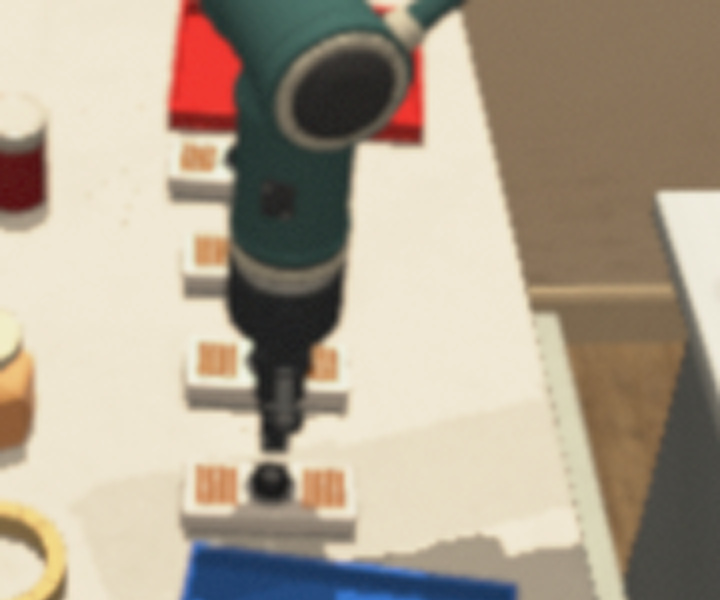

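The side crop shows the closed fingertips at about crop (275,450), not on the light's button at (270,483). There's no contact force either, so I'll compare the TCP's projection with the pictures.

```bash
cat >> h.py <<'E'
def proj(n,P):
    p=env.camera_params(n); K=np.array([[p['fx'],0,p['cx']],[0,p['fy'],p['cy']],[0,0,1]])
    Rm=R.from_rotvec(p['attitude']).as_matrix().T
    return cv2.projectPoints(np.array(P,float).reshape(-1,3),cv2.Rodrigues(Rm)[0],-Rm@p['origin'],K,p['D'])[0].reshape(-1,2)
E
python3 - <<'E'
from h import *
e=env.sense()['ee_pos']
for n in("side","top"): print(n,proj(n,[e,[e[0],e[1],.055],[e[0],e[1],.1],[.4975,.1765,.039],[.4975,.1765,.1]]).round(1))
crop("top",130,180,280,280,5,"t1.png")
E
```

```text
side [[307.7 300.1]
 [308.1 293.9]
 [309.  282.7]
 [307.9 298.1]
 [309.  283. ]]
top [[180.9 221.5]
 [179.  220.4]
 [175.5 218.2]
 [179.9 221.1]
 [175.2 218.1]]
```

View pics/t1.png

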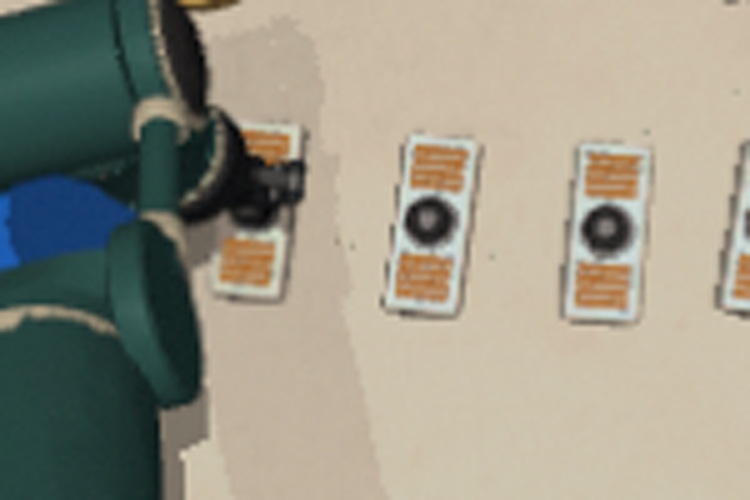

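Run:
```python
import cv2,numpy as np
a=cv2.imread("pics/raw_s1.png")[255:330,272:347]; b=cv2.imread("pics/raw_t1.png")[195:250,155:210]
f=lambda x:cv2.resize((255*(x/255.)**.45).astype(np.uint8),(400,400),interpolation=cv2.INTER_CUBIC)
cv2.imwrite("pics/mix.png",np.hstack([f(a),f(b)]))
```

```text
(no output)
```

View pics/mix.png

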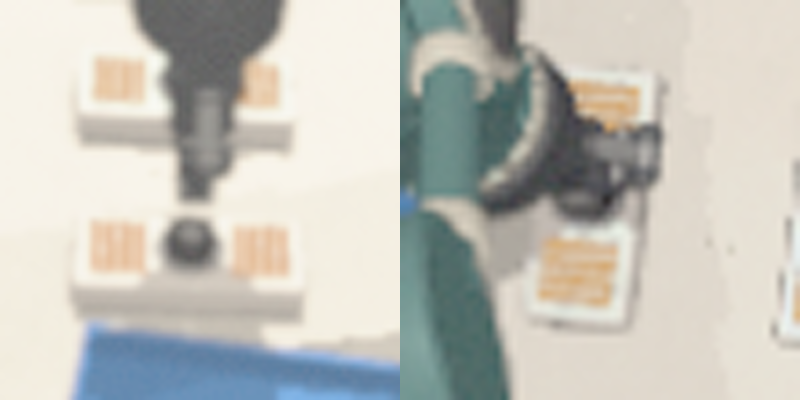

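The brightened pair puts the fingertip end at side px (308.5,292). That matches a tip directly above the button, but about 25 mm higher than reported. The top view rules out a sideways offset. I'll go down slowly and watch the force.

arm_command:
  rows:
    - {"rx": 0, "ry": 0, "rz": 0, "x": 0, "y": 0, "z": -0.3, "claw": -1}
    - {"rx": 0, "ry": 0, "rz": 0, "x": 0, "y": 0, "z": -0.6, "claw": -1}
    - {"rx": 0, "ry": 0, "rz": 0, "x": 0, "y": 0, "z": -0.8, "claw": -1}
    - {"rx": 0, "ry": 0, "rz": 0, "x": 0, "y": 0, "z": -1.0, "claw": -1}
    - {"rx": 0, "ry": 0, "rz": 0, "x": 0, "y": 0, "z": -1.2, "claw": -1}
    - {"rx": 0, "ry": 0, "rz": 0, "x": 0, "y": 0, "z": -1.2, "claw": -1}
    - {"rx": 0, "ry": 0, "rz": 0, "x": 0, "y": 0, "z": -1.2, "claw": -1}
    - {"rx": 0, "ry": 0, "rz": 0, "x": 0, "y": 0, "z": -1.2, "claw": -1}

```text
t: 4.25
ee_pos: [0.4976, 0.1756, 0.0177]
tool_rot: [0.047, 3.141, 0.0]
wrist_force: [-0.1, 0.3, -1.0]
finger_gap: -0.0002
grasp_force: 0.0
```

Run:
```python
from h import *
e=env.sense();print(e['wrist_force'],e['ee_pos'],e['qpos'])
crop("side",272,255,347,330,8,"s2.png"); im=cv2.imread("pics/s2.png"); cv2.imwrite("pics/s2.png",(255*(im/255.)**.5).astype(np.uint8))
```

```text
[-0.06614349  0.29904129 -0.97674082] [0.49759111 0.17558702 0.01765544] [ 2.92032122e-01  1.67739478e-01  2.07703415e+00 -1.04122015e-05
  8.96636407e-01 -1.24893149e+00]
```

View pics/s2.png

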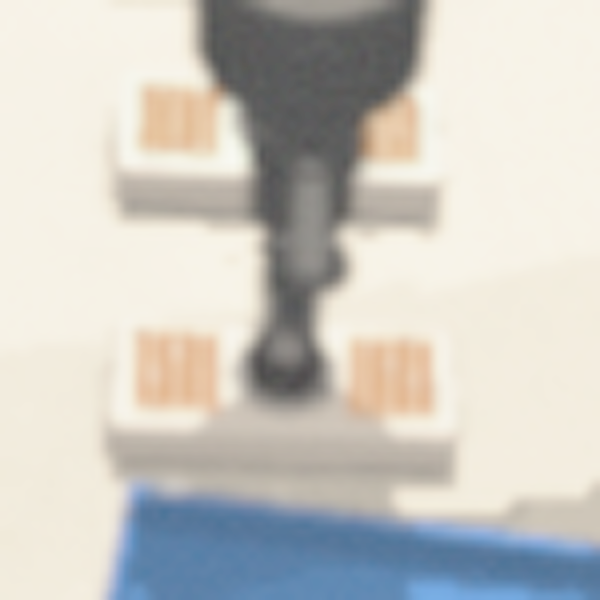

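In the side crop the fingertip (about (287,345)) is now just above or at the button (285,365). The force still shows no contact, so I'll continue in small steps.

arm_command:
  rows:
    - {"rx": 0, "ry": 0, "rz": 0, "x": 0, "y": 0, "z": -0.1, "claw": -1}
    - {"rx": 0, "ry": 0, "rz": 0, "x": 0, "y": 0, "z": -0.2, "claw": -1}
    - {"rx": 0, "ry": 0, "rz": 0, "x": 0, "y": 0, "z": -0.3, "claw": -1}
    - {"rx": 0, "ry": 0, "rz": 0, "x": 0, "y": 0, "z": -0.4, "claw": -1}
    - {"rx": 0, "ry": 0, "rz": 0, "x": 0, "y": 0, "z": -0.5, "claw": -1}
    - {"rx": 0, "ry": 0, "rz": 0, "x": 0, "y": 0, "z": -0.6, "claw": -1}
    - {"rx": 0, "ry": 0, "rz": 0, "x": 0, "y": 0, "z": -0.6, "claw": -1}
    - {"rx": 0, "ry": 0, "rz": 0, "x": 0, "y": 0, "z": -0.6, "claw": -1}

```text
t: 5.1
ee_pos: [0.4975, 0.1756, 0.0115]
tool_rot: [-0.047, -3.141, 0.0]
wrist_force: [-0.5, -0.0, -0.1]
finger_gap: 0.0003
grasp_force: 0.0
```

arm_command:
  rows:
    - {"rx": 0, "ry": 0, "rz": 0, "x": 0, "y": 0, "z": -0.1, "claw": -1}
    - {"rx": 0, "ry": 0, "rz": 0, "x": 0, "y": 0, "z": -0.2, "claw": -1}
    - {"rx": 0, "ry": 0, "rz": 0, "x": 0, "y": 0, "z": -0.2, "claw": -1}
    - {"rx": 0, "ry": 0, "rz": 0, "x": 0, "y": 0, "z": -0.2, "claw": -1}
    - {"rx": 0, "ry": 0, "rz": 0, "x": 0, "y": 0, "z": -0.2, "claw": -1}
    - {"rx": 0, "ry": 0, "rz": 0, "x": 0, "y": 0, "z": -0.2, "claw": -1}
    - {"rx": 0, "ry": 0, "rz": 0, "x": 0, "y": 0, "z": -0.2, "claw": -1}
    - {"rx": 0, "ry": 0, "rz": 0, "x": 0, "y": 0, "z": -0.2, "claw": -1}

```text
t: 5.9
ee_pos: [0.4975, 0.1756, 0.0096]
tool_rot: [0.047, 3.141, 0.0]
wrist_force: [-0.3, -0.2, -0.1]
finger_gap: -0.0002
grasp_force: 0.0
```

arm_command:
  rows:
    - {"rx": 0, "ry": 0, "rz": 0, "x": 0, "y": 0, "z": -0.1, "claw": -1}
    - {"rx": 0, "ry": 0, "rz": 0, "x": 0, "y": 0, "z": -0.2, "claw": -1}
    - {"rx": 0, "ry": 0, "rz": 0, "x": 0, "y": 0, "z": -0.3, "claw": -1}
    - {"rx": 0, "ry": 0, "rz": 0, "x": 0, "y": 0, "z": -0.3, "claw": -1}
    - {"rx": 0, "ry": 0, "rz": 0, "x": 0, "y": 0, "z": -0.3, "claw": -1}
    - {"rx": 0, "ry": 0, "rz": 0, "x": 0, "y": 0, "z": -0.3, "claw": -1}
    - {"rx": 0, "ry": 0, "rz": 0, "x": 0, "y": 0, "z": -0.3, "claw": -1}
    - {"rx": 0, "ry": 0, "rz": 0, "x": 0, "y": 0, "z": -0.3, "claw": -1}

```text
t: 6.7
ee_pos: [0.4975, 0.1756, 0.0066]
tool_rot: [0.047, 3.141, 0.0]
wrist_force: [0.6, 0.5, 0.0]
finger_gap: -0.0001
grasp_force: 0.0
```

Run:
```python
from h import *
e=env.sense();print(e['wrist_force'],e['ee_pos'],e['joint_torque'])
crop("side",272,255,347,330,8,"s3.png"); im=cv2.imread("pics/s3.png"); cv2.imwrite("pics/s3.png",(255*(im/255.)**.5).astype(np.uint8))
```

```text
[0.61352993 0.52034274 0.01552039] [0.49750379 0.17558784 0.00659688] [ 2.14695225e-03 -3.97610199e+01 -2.94662172e+01 -1.31381203e-04
  1.18077551e-04 -2.33095437e-05]
```

View pics/s3.png

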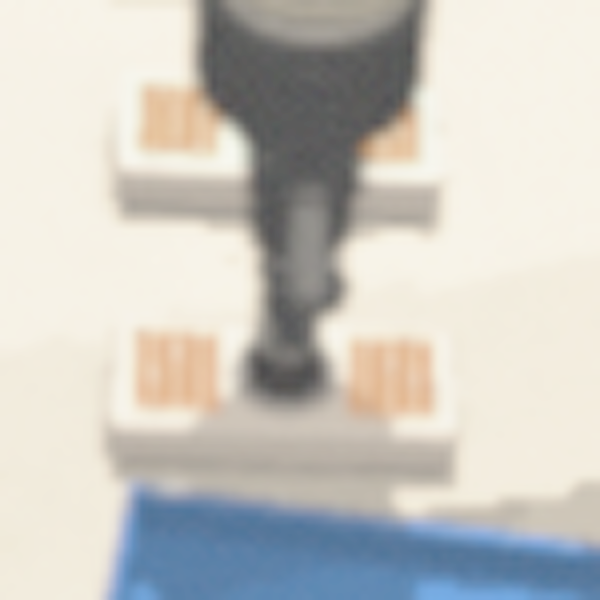

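The tip is right above the button (about (285,345) in the crop) and the force is still zero. I'll keep going down.

arm_command:
  rows:
    - {"rx": 0, "ry": 0, "rz": 0, "x": 0, "y": 0, "z": -0.1, "claw": -1}
    - {"rx": 0, "ry": 0, "rz": 0, "x": 0, "y": 0, "z": -0.2, "claw": -1}
    - {"rx": 0, "ry": 0, "rz": 0, "x": 0, "y": 0, "z": -0.3, "claw": -1}
    - {"rx": 0, "ry": 0, "rz": 0, "x": 0, "y": 0, "z": -0.4, "claw": -1}
    - {"rx": 0, "ry": 0, "rz": 0, "x": 0, "y": 0, "z": -0.5, "claw": -1}
    - {"rx": 0, "ry": 0, "rz": 0, "x": 0, "y": 0, "z": -0.5, "claw": -1}
    - {"rx": 0, "ry": 0, "rz": 0, "x": 0, "y": 0, "z": -0.5, "claw": -1}
    - {"rx": 0, "ry": 0, "rz": 0, "x": 0, "y": 0, "z": -0.5, "claw": -1}

```text
t: 7.55
ee_pos: [0.4974, 0.1755, 0.0015]
tool_rot: [-0.047, -3.141, 0.0]
wrist_force: [0.2, 0.8, 0.2]
finger_gap: 0.0004
grasp_force: 0.4
```

Run:
```python
from h import *
e=env.sense();print(e['wrist_force'],e['wrist_torque'],e['ee_pos'],e['joint_torque'],e['qpos'],env.hold_point_z,[a for a in dir(env) if a[0]!='_'])
crop("side",272,255,347,330,8,"s4.png")
a=[cv2.imread(f"pics/raw_s{i}.png")[280:312,306].sum(1) for i in(1,2,3,4)]
print(np.c_[np.arange(280,312),np.array(a).T])
```

```text
[0.22532769 0.79884014 0.19108458] [-0.01307538  0.02908877  0.01882023] [0.49741466 0.17554077 0.00153692] [-7.45950441e-03 -3.96079946e+01 -2.91820586e+01  5.85519974e-04
 -1.37089882e-01  5.34492881e-05] [ 2.92055077e-01  1.90670515e-01  2.08629133e+00 -2.97927574e-05
  8.64703115e-01 -1.24900064e+00] 0.0187 ['IKError', 'camera_params', 'get_image', 'hold_point_z', 'sense', 'sign_off']
[[280. 125.  95.  94.  98.]
 [281. 171.  98.  94.  93.]
 [282. 148. 101.  95.  99.]
 [283. 128. 124.  98. 105.]
 [284. 150. 158.  97.  98.]
 [285. 141. 166.  99. 105.]
 [286. 117. 137. 117. 101.]
 [287. 123. 135. 149. 116.]
 [288. 158. 135. 156. 160.]
 [289. 189. 120. 129. 185.]
 [290. 202. 123. 132. 149.]
 [291. 199. 147. 135. 131.]
 [292. 291. 172. 117. 134.]
 [293. 465. 176. 111. 117.]
 [294. 551. 169. 125. 104.]
 [295. 417. 159. 145. 120.]
 [296. 221. 166. 160. 145.]
 [297. 181. 187. 156. 154.]
 [298. 194. 201. 163. 145.]
 [299. 176. 176. 160. 148.]
 [300. 121. 126. 118. 131.]
 [301.  93.  82.  96.  98.]
 [302.  81.  89.  86.  83.]
 [303.  97. 103.  89.  96.]
 [304. 159. 154. 149. 152.]
 [305. 250. 250. 252. 251.]
 [306. 353. 353. 354. 355.]
 [307. 430. 425. 427. 428.]
 [308. 450. 450. 450. 450.]
 [309. 420. 420. 426. 421.]
 [310. 388. 392. 386. 390.]
 [311. 373. 375. 373. 376.]]
```

arm_command:
  rows:
    - {"rx": 0, "ry": 0, "rz": 0, "x": 0, "y": 0, "z": -0.1, "claw": -1}
    - {"rx": 0, "ry": 0, "rz": 0, "x": 0, "y": 0, "z": -0.2, "claw": -1}
    - {"rx": 0, "ry": 0, "rz": 0, "x": 0, "y": 0, "z": -0.2, "claw": -1}
    - {"rx": 0, "ry": 0, "rz": 0, "x": 0, "y": 0, "z": -0.2, "claw": -1}
    - {"rx": 0, "ry": 0, "rz": 0, "x": 0, "y": 0, "z": -0.2, "claw": -1}
    - {"rx": 0, "ry": 0, "rz": 0, "x": 0, "y": 0, "z": -0.2, "claw": -1}
    - {"rx": 0, "ry": 0, "rz": 0, "x": 0, "y": 0, "z": -0.2, "claw": -1}
    - {"rx": 0, "ry": 0, "rz": 0, "x": 0, "y": 0, "z": -0.2, "claw": -1}

```text
t: 8.4
ee_pos: [0.4974, 0.1756, -0.0005]
tool_rot: [-0.047, -3.141, 0.0]
wrist_force: [-0.8, -0.0, 0.7]
finger_gap: -0.0
grasp_force: 0.8
```

Run:
```python
from h import *
e=env.sense();print(e['wrist_force'],e['wrist_torque'],e['ee_pos'],e['joint_torque'],e['qpos'])
```

```text
[-0.77296727 -0.0250741   0.73682302] [-0.0624448   0.1305383  -0.04427805] [ 4.97444042e-01  1.75554213e-01 -4.89272958e-04] [-2.44237081e-02 -3.93372917e+01 -2.90574735e+01 -2.28630706e-03
 -2.99440082e-01 -5.90882864e-04] [ 2.92042320e-01  1.93693945e-01  2.08730040e+00  8.30891896e-06
  8.60666454e-01 -1.24897716e+00]
```

Torque at joint 5 started to grow at a reported z of about 0.0015, so the tip has reached the worktop rather than the button. Together with the side and top pixels, this means z is right and the reported xy is off, by about 35 mm in y and 8 mm in x, like a small turn of the base. I'll raise the tip, move to over light 2 with a provisional correction, and measure the tip's true position.

arm_command:
  rows:
    - {"rx": 0, "ry": 0, "rz": 0, "x": 0, "y": 0, "z": 2, "claw": -1}
    - {"rx": 0, "ry": 0, "rz": 0, "x": 0, "y": 0, "z": 5, "claw": -1}
    - {"rx": 0, "ry": 0, "rz": 0, "x": 0, "y": 0, "z": 8, "claw": -1}
    - {"rx": 0, "ry": 0, "rz": 0, "x": -0.5, "y": -4, "z": 8, "claw": -1}
    - {"rx": 0, "ry": 0, "rz": 0, "x": -0.9, "y": -8.5, "z": 8, "claw": -1}
    - {"rx": 0, "ry": 0, "rz": 0, "x": -0.9, "y": -8.5, "z": 7, "claw": -1}
    - {"rx": 0, "ry": 0, "rz": 0, "x": -0.9, "y": -8.5, "z": 7, "claw": -1}
    - {"rx": 0, "ry": 0, "rz": 0, "x": -0.9, "y": -8.5, "z": 7, "claw": -1}

```text
t: 9.2
ee_pos: [0.4882, 0.091, 0.069]
tool_rot: [-0.047, -3.14, -0.0]
wrist_force: [-0.1, -0.1, -0.2]
finger_gap: -0.0002
grasp_force: 0.0
```

Run:
```python
from h import *
e=env.sense();print(e['wrist_force'],e['wrist_torque'],e['ee_pos'])
print("tip s1",at("side",[(308.6,292.3)],.0295), "top L1-L2",at("side",[(308.6,292.3)],.02))
crop("side",265,215,340,290,8,"s5.png"); crop("top",180,190,235,245,8,"t5.png")
a=cv2.imread("pics/raw_s5.png")[215:290,265:340]; b=cv2.imread("pics/raw_t5.png")[190:245,180:235]
f=lambda x:cv2.resize((255*(x/255.)**.45).astype(np.uint8),(400,400),interpolation=cv2.INTER_CUBIC)
m=np.hstack([f(a),f(b)])
E0=e['ee_pos']
pa=(proj("side",[E0])[0]-[265,215])*400/75; pb=(proj("top",[E0])[0]-[180,190])*400/55+[400,0]
print(pa,pb)
for p in(pa,pb): cv2.drawMarker(m,tuple(int(v) for v in p),(255,0,255),0,16,1)
cv2.imwrite("pics/m5.png",m)
```

```text
[-0.14932891 -0.10564964 -0.16569019] [-0.03020974  0.00541392  0.01473388] [0.4881551  0.09100979 0.06903595]
tip s1 [[0.49302621 0.14727031 0.0295    ]] top L1-L2 [[0.49198671 0.13892379 0.02      ]]
[238.22563731 282.0908373 ] [571.06190052 243.00331388]
```

View pics/m5.png

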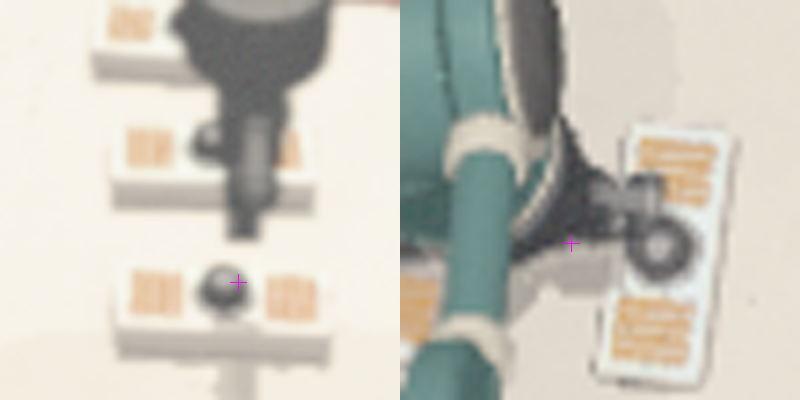

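The mosaic shows the tip bottom at side (243,240), which is px (310.6,260). In the top view the finger end is near (642,228), px (213.3,221.4), not at the reported TCP's marks (238,282) and (571,243). I'll triangulate from these.

Run:
```python
from h import *
def tri(us,ut):
    o1,d1=ray("side",[us]);o2,d2=ray("top",[ut]);d1,d2=d1[0],d2[0]
    s=np.linalg.lstsq(np.c_[d1,-d2],o2-o1,rcond=None)[0]; a,b=o1+s[0]*d1,o2+s[1]*d2; return (a+b)/2,np.linalg.norm(a-b)
print("now",tri((310.6,260),(213.3,221.4)), at("side",[(310.6,260)],.069),at("top",[(213.3,221.4)],.069))
print("before",tri((308.6,292.3),(190,219)))
# finger bits by difference with the first pictures
d=cv2.absdiff(cv2.imread("pics/raw_t5.png"),cv2.imread("pics/raw_c1.png")).max(2)
g=cv2.imread("pics/raw_t5.png").max(2)
print("t5 gray cols200-224"); 
for v in range(208,232): print(v,' '.join('%3d'%x for x in g[v,198:226]))
print("c1 gray (no arm)"); g=cv2.imread("pics/raw_c1.png").max(2)
for v in range(214,232): print(v,' '.join('%3d'%x for x in g[v,198:226]))
```

```text
now (array([0.48940125, 0.06043609, 0.07182285]), np.float64(0.012088980270802107)) [[0.48327652 0.05961014 0.069     ]] [[0.49577252 0.05967869 0.069     ]]
before (array([0.49996911, 0.14644366, 0.03107276]), np.float64(0.014130050728070245))
t5 gray cols200-224
208  41  40  41  98  28  26 107 189 189 190 190 188 178 172 211 201 201 200 205 206 208 208 212 210 210 214 208 199
209  82  81  66  86  35  21 101 189 189 192 190 185 121 191 197 179 179 178 179 179 179 176 190 172 175 208 213 196
210  95  91  64  99  36  17  41 177 190 191 190 184 121 197 165 180 179 174 173 174 173 174 174 175 175 184 210 183
211  85  70  59 103  36  18  26 100 184 190 190 184 116 203 178 179 179 179 186 186 183 182 183 184 176 170 205 158
212  46  48  92  88  34  16  17  36 136 174 182 184 128 205 191 167 163 169 175 176 177 174 173 172 176 195 205 152
213  36  48 139  68  31  15  21  19  24  44 135 171 124 188 161 136 112 141 178 187 186 182 179 175 177 188 199 135
214  42  53 151  57  26  17  17  17  22  30  41 100 111  74  31  39  53  49 110 174 174 178 180 182 198 217 193 136
215  54 100  85  45  22
[... 3353 characters left out ...]
 195
226 193 194 195 194 193 194 194 195 195 191 115 204 200 113  50  34  41  40  39  34  27  65 129 186 196 154 155 194
227 193 194 194 194 195 193 193 194 194 191 124 205 201 158 103  58  36  40  34  39  70  96 144 205 194 144 173 194
228 193 194 182 194 195 194 194 195 194 194 143 204 205 201 150 113  65  59  65  95 132 135 178 204 191 127 177 195
229 196 194 162 193 195 196 195 194 195 192 164 204 193 195 200 152 143 135 125 159 169 204 204 203 185 127 194 195
230 194 194 194 194 195 193 195 193 193 193 176 202 152 157 188 188 189 184 155 193 197 195 196 201 183 122 194 194
231 194 193 195 194 194 194 194 195 194 184 193 190 165 165 170 170 170 170 167 168 179 162 163 201 184 131 194 194
```

The two views don't agree cleanly over the lights, where everything near the tip is black on black. I'll take the tip to bare worktop at about (0.60, 0.00) and measure it there by differencing against the first pictures.

arm_command:
  rows:
    - {"rx": 0, "ry": 0, "rz": 0, "x": 3, "y": -3, "z": 2, "claw": -1}
    - {"rx": 0, "ry": 0, "rz": 0, "x": 6, "y": -6, "z": 2, "claw": -1}
    - {"rx": 0, "ry": 0, "rz": 0, "x": 9, "y": -8, "z": 2, "claw": -1}
    - {"rx": 0, "ry": 0, "rz": 0, "x": 11.2, "y": -9.1, "z": 0, "claw": -1}
    - {"rx": 0, "ry": 0, "rz": 0, "x": 11.2, "y": -9.1, "z": -2, "claw": -1}
    - {"rx": 0, "ry": 0, "rz": 0, "x": 11.2, "y": -9.1, "z": -4, "claw": -1}
    - {"rx": 0, "ry": 0, "rz": 0, "x": 11.2, "y": -9.1, "z": -4, "claw": -1}
    - {"rx": 0, "ry": 0, "rz": 0, "x": 11.2, "y": -9.1, "z": -4, "claw": -1}

```text
t: 10.1
ee_pos: [0.6003, 0.0005, 0.0293]
tool_rot: [-0.045, -3.14, -0.0]
wrist_force: [-0.4, 0.3, 0.7]
finger_gap: 0.0001
grasp_force: 0.0
```

Run:
```python
from h import *
e=env.sense();E0=e['ee_pos'];print(E0,e['wrist_torque'],e['joint_torque'][[1,2,4]])
print("pred side/top",proj("side",[E0]),proj("top",[E0]),"base",proj("top",[[0,0,0]]),proj("side",[[0,0,0]]))
for n,ref in(("side","side0.png"),("top","c1r")):
    crop(n,0,0,100,100,1,n+"6.png")
    im=cv2.imread(f"pics/raw_{n}6.png"); u,v=proj(n,[E0])[0].astype(int)
    g=im.max(2)[v-22:v+12,u-14:u+16]; print(n,"cols from",u-14)
    for i,r in enumerate(g): print(v-22+i,' '.join('%3d'%x for x in r))
```

```text
[6.00309233e-01 4.72313633e-04 2.92939483e-02] [0.04430694 0.01222656 0.05577215] [-45.43904185 -30.28316259   0.0581404 ]
pred side/top [[269.57601994 255.8503557 ]] [[234.66777535 193.10361648]] base [[226.57652226 377.82064856]] [[460.18280104 259.33469977]]
side cols from 255
233 240 239 239 239 239 239 238 229 184 100  44  45  70  92  93  81  54  38  47 107 193 235 240 240 240 240 240 240 240 239
234 240 239 239 239 239 239 239 234 208 135  73  57  74  92  94  82  63  55  74 132 206 235 240 240 240 240 240 240 240 240
235 240 240 239 239 239 239 239 238 229 188 115  71  76  90  91  86  77  80 121 183 227 238 240 240 240 240 240 240 240 240
236 240 240 239 239 239 239 240 239 235 207 126  70  73  85  87  82  71  84 144 212 236 240 240 240 240 240 240 240 240 240
237 240 240 240 240 240 240 240 239 231 192 112  63  73  86  90  80  65  73 132 208 236 240 240 240 240 240 240 240 240 240
238 240 240 240 240 240 240 240 239 227 176  97  55  65  78  81  72  56  65 125 203 236 240 240 240 240 240 240 240 240 240
239 240 240 240 240 240 240 240 239 232 193 106  49  50  60  65  57  47  70
[... 6930 characters left out ...]
  44  59 119 196 197 196 195 198 198 203 214 213 214 214 215 214 214 214 215 214
200  62  86  86  87  88  87  82  65  44  40  43  72 139 197 196 196 197 198 199 205 214 215 214 214 214 215 214 214 214 215
201  68  89  86  86  89  87  83  61  37  39  42  71 139 197 196 197 198 197 202 213 215 214 215 214 214 214 214 214 214 213
202  74  90  90  90  91  89  80  58  43  40  41  69 138 198 196 197 199 199 203 214 214 214 214 214 214 215 213 214 213 213
203  75  91  92  92  92  90  76  48  39  40  40  65 138 196 196 197 198 199 202 216 214 214 214 214 215 215 214 214 214 214
204  83  92  94  96  96  93  76  43  42  40  39  68 143 198 196 197 199 199 203 214 214 214 213 213 215 213 215 214 214 214
```

Run:
```python
from h import *
print("shadow end side",at("side",[(265.7,258),(273.5,258),(269.6,258)],0)[:,:2].round(4))
print("shadow end top",at("top",[(241.2,191.3),(241.2,198.4)],0)[:,:2].round(4))
print("tip side z=.03..06",at("side",[(269.4,248)]*3,0.0)[0].round(4),at("side",[(269.4,248)],.03).round(4),at("side",[(269.4,248)],.06).round(4))
print("tip top",[at("top",[(244,189.5),(240,186.2)],z)[:,:2].round(4).tolist() for z in(.0,.03,.06)])
```

```text
shadow end side [[ 0.6121 -0.0201]
 [ 0.5882 -0.0198]
 [ 0.6001 -0.02  ]]
shadow end top [[ 0.6139 -0.0181]
 [ 0.5889 -0.0194]]
tip side z=.03..06 [ 0.6003 -0.0644  0.    ] [[ 0.6005 -0.0329  0.03  ]] [[ 0.6007 -0.0014  0.06  ]]
tip top [[[0.6206, -0.0274], [0.6318, -0.013]], [[0.6136, -0.0305], [0.6246, -0.0164]], [[0.6066, -0.0335], [0.6174, -0.0197]]]
```

arm_command:
  rows:
    - {"rx": 0, "ry": 0, "rz": 0, "x": 0, "y": 0, "z": -0.5, "claw": -1}
    - {"rx": 0, "ry": 0, "rz": 0, "x": 0, "y": 0, "z": -1.0, "claw": -1}
    - {"rx": 0, "ry": 0, "rz": 0, "x": 0, "y": 0, "z": -1.5, "claw": -1}
    - {"rx": 0, "ry": 0, "rz": 0, "x": 0, "y": 0, "z": -2.0, "claw": -1}
    - {"rx": 0, "ry": 0, "rz": 0, "x": 0, "y": 0, "z": -2.4, "claw": -1}
    - {"rx": 0, "ry": 0, "rz": 0, "x": 0, "y": 0, "z": -2.4, "claw": -1}
    - {"rx": 0, "ry": 0, "rz": 0, "x": 0, "y": 0, "z": -2.4, "claw": -1}
    - {"rx": 0, "ry": 0, "rz": 0, "x": 0, "y": 0, "z": -2.4, "claw": -1}

```text
t: 11.0
ee_pos: [0.6007, -0.0005, 0.0057]
tool_rot: [0.047, 3.141, -0.0]
wrist_force: [1.1, -0.8, -0.3]
finger_gap: 0.0005
grasp_force: 0.0
```

Run:
```python
from h import *
e=env.sense();E0=e['ee_pos'];print(E0,e['wrist_force'],e['wrist_torque'],e['joint_torque'][[1,2,4]])
print("pred side/top",proj("side",[E0]),proj("top",[E0]))
for n in("side","top"):
    crop(n,0,0,100,100,1,n+"7.png")
    im=cv2.imread(f"pics/raw_{n}7.png"); u,v=proj(n,[E0])[0].astype(int)
    if n=="side": 
        print(im.max(2)[240:275,269])
    else:
        for i in range(v-12,v+12): print(i,' '.join('%3d'%x for x in im.max(2)[i,u-8:u+14]))
        print("cols",u-8)
```

```text
[ 6.00702044e-01 -4.81574139e-04  5.69713418e-03] [ 1.12084468 -0.78867818 -0.32226203] [-0.03255534 -0.00399419  0.0237929 ] [-4.71323740e+01 -3.00996530e+01  1.08218219e-02]
pred side/top [[269.46114476 261.19378141]] [[235.7217764  194.52279632]]
[ 96  93  92  94  83  64  51  39  36  34  37  37  38  93 175 219 201 171
 160 154 148 146 146 146 148 148 148 146 148 154 161 162 163 163 164]
182  33  34  44  64  72  74  73  75  69  60  63  79  49  25  25  19  60 139 202 202 189 150
183  31  35  49  65  72  76  76  73  67  64  71  66  37  20  21  32  46  83 109  72  33  42
184  33  37  54  69  73  75  75  72  66  62  67  49  27  22  23  48  75  82  83  64  49  57
185  32  39  60  69  73  77  74  70  64  55  45  32  17  19  28  54  76  76  80  79  79  90
186  35  42  63  71  74  75  74  69  62  49  38  22  22  19  21  24  36  56  75  74  76  90
187  40  50  66  71  74  75  74  66  57  38  22  19  19  22  18  25  24  34  44  44  53  77
188  48  58  70  75  75  77  72  65  54  32  18  16  19  16  16  22  27  55  77  27  34  43
189  59  59  79  81  76 103  84  66  49  21  20  19  21  24  20
[... 809 characters left out ...]
133 134 133 133 138 150 171 214 214 214 215 215
199  85  79  61  39  40  46  91 166 197 197 199 198 198 199 205 215 215 215 214 216 214 213
200  86  75  57  40  42  53 116 196 197 197 198 199 200 205 214 214 214 214 215 215 214 214
201  87  73  52  42  41  50 115 196 196 198 198 197 202 213 215 215 214 215 215 214 215 214
202  90  71  46  41  39  54 117 197 197 198 199 199 203 214 215 215 213 214 215 215 214 214
203  91  68  41  40  41  52 116 197 197 198 199 200 204 214 214 214 213 215 214 214 215 214
204  94  65  41  41  41  51 117 196 197 198 199 201 204 215 214 214 215 214 215 215 215 214
205  94  61  39  40  40  52 118 199 198 199 200 201 207 214 214 215 214 214 215 214 214 213
cols 227
```

arm_command:
  rows:
    - {"rx": 0, "ry": 0, "rz": 0, "x": 0, "y": 0, "z": -0.1, "claw": -1}
    - {"rx": 0, "ry": 0, "rz": 0, "x": 0, "y": 0, "z": -0.2, "claw": -1}
    - {"rx": 0, "ry": 0, "rz": 0, "x": 0, "y": 0, "z": -0.3, "claw": -1}
    - {"rx": 0, "ry": 0, "rz": 0, "x": 0, "y": 0, "z": -0.4, "claw": -1}
    - {"rx": 0, "ry": 0, "rz": 0, "x": 0, "y": 0, "z": -0.5, "claw": -1}
    - {"rx": 0, "ry": 0, "rz": 0, "x": 0, "y": 0, "z": -0.6, "claw": -1}
    - {"rx": 0, "ry": 0, "rz": 0, "x": 0, "y": 0, "z": -0.7, "claw": -1}
    - {"rx": 0, "ry": 0, "rz": 0, "x": 0, "y": 0, "z": -0.7, "claw": -1}

```text
t: 11.9
ee_pos: [0.6003, -0.0004, -0.0017]
tool_rot: [-0.047, -3.141, -0.0]
wrist_force: [-1.0, -0.6, -0.2]
finger_gap: -0.0002
grasp_force: 0.0
```

```bash
cat > st.py <<'E'
from h import *
e=env.sense();print(e['t'],e['ee_pos'].round(4),e['wrist_force'].round(2),e['wrist_torque'].round(3),e['joint_torque'][[1,2,4]].round(3),e['grasp_force'])
E
python3 - <<'E'
from st import *
crop("side",0,0,100,100,1,"side8.png"); print(cv2.imread("pics/raw_side8.png").max(2)[245:265,269])
E
```

```text
11.9 [ 6.003e-01 -4.000e-04 -1.700e-03] [-0.96 -0.63 -0.21] [-0.014  0.043  0.026] [-4.7550e+01 -3.0031e+01 -2.5000e-02] 0.0
[ 90  79  62  49  39  34  35  36  35  41  79 129 158 160 152 147 146 147
 145 147]
```

arm_command:
  rows:
    - {"rx": 0, "ry": 0, "rz": 0, "x": 0, "y": 0, "z": -0.1, "claw": -1}
    - {"rx": 0, "ry": 0, "rz": 0, "x": 0, "y": 0, "z": -0.2, "claw": -1}
    - {"rx": 0, "ry": 0, "rz": 0, "x": 0, "y": 0, "z": -0.3, "claw": -1}
    - {"rx": 0, "ry": 0, "rz": 0, "x": 0, "y": 0, "z": -0.4, "claw": -1}
    - {"rx": 0, "ry": 0, "rz": 0, "x": 0, "y": 0, "z": -0.4, "claw": -1}
    - {"rx": 0, "ry": 0, "rz": 0, "x": 0, "y": 0, "z": -0.4, "claw": -1}
    - {"rx": 0, "ry": 0, "rz": 0, "x": 0, "y": 0, "z": -0.4, "claw": -1}
    - {"rx": 0, "ry": 0, "rz": 0, "x": 0, "y": 0, "z": -0.4, "claw": -1}

```text
t: 12.75
ee_pos: [0.6005, -0.0005, -0.0054]
tool_rot: [0.047, 3.141, -0.0]
wrist_force: [0.5, 0.2, 0.0]
finger_gap: -0.0003
grasp_force: 0.0
```

```bash
python3 st.py
```

```text
12.75 [ 6.005e-01 -5.000e-04 -5.400e-03] [0.54 0.19 0.  ] [ 0.008  0.018 -0.03 ] [-4.7601e+01 -2.9772e+01  1.0000e-03] 0.0
```

arm_command:
  rows:
    - {"rx": 0, "ry": 0, "rz": 0, "x": 0, "y": 0, "z": -0.1, "claw": -1}
    - {"rx": 0, "ry": 0, "rz": 0, "x": 0, "y": 0, "z": -0.2, "claw": -1}
    - {"rx": 0, "ry": 0, "rz": 0, "x": 0, "y": 0, "z": -0.3, "claw": -1}
    - {"rx": 0, "ry": 0, "rz": 0, "x": 0, "y": 0, "z": -0.3, "claw": -1}
    - {"rx": 0, "ry": 0, "rz": 0, "x": 0, "y": 0, "z": -0.3, "claw": -1}
    - {"rx": 0, "ry": 0, "rz": 0, "x": 0, "y": 0, "z": -0.3, "claw": -1}
    - {"rx": 0, "ry": 0, "rz": 0, "x": 0, "y": 0, "z": -0.3, "claw": -1}
    - {"rx": 0, "ry": 0, "rz": 0, "x": 0, "y": 0, "z": -0.3, "claw": -1}

```text
t: 13.55
ee_pos: [0.6005, -0.0004, -0.0084]
tool_rot: [0.047, 3.141, 0.0]
wrist_force: [-0.6, 0.0, -0.1]
finger_gap: 0.0
grasp_force: 0.0
```

```bash
python3 st.py
```

```text
13.55 [ 6.005e-01 -4.000e-04 -8.400e-03] [-0.56  0.   -0.06] [ 0.021 -0.011 -0.01 ] [-47.696 -29.65    0.   ] 0.0
```

arm_command:
  rows:
    - {"rx": 0, "ry": 0, "rz": 0, "x": 0, "y": 0, "z": -0.1, "claw": -1}
    - {"rx": 0, "ry": 0, "rz": 0, "x": 0, "y": 0, "z": -0.2, "claw": -1}
    - {"rx": 0, "ry": 0, "rz": 0, "x": 0, "y": 0, "z": -0.3, "claw": -1}
    - {"rx": 0, "ry": 0, "rz": 0, "x": 0, "y": 0, "z": -0.4, "claw": -1}
    - {"rx": 0, "ry": 0, "rz": 0, "x": 0, "y": 0, "z": -0.4, "claw": -1}
    - {"rx": 0, "ry": 0, "rz": 0, "x": 0, "y": 0, "z": -0.4, "claw": -1}
    - {"rx": 0, "ry": 0, "rz": 0, "x": 0, "y": 0, "z": -0.4, "claw": -1}
    - {"rx": 0, "ry": 0, "rz": 0, "x": 0, "y": 0, "z": -0.4, "claw": -1}

```text
t: 14.35
ee_pos: [0.6005, -0.0005, -0.0124]
tool_rot: [0.047, 3.141, -0.0]
wrist_force: [-0.3, 0.7, 0.5]
finger_gap: 0.0001
grasp_force: 0.0
```

Run:
```python
from st import *
for n in("side","top"):
    crop(n,0,0,100,100,1,n+"9.png")
    im=cv2.imread(f"pics/raw_{n}9.png").max(2)
    if n=="side":
        for i in range(250,265): print(i,im[i,260:280])
    else:
        for i in range(186,202): print(i,' '.join('%3d'%x for x in im[i,228:252]))
```

```text
14.35 [ 6.005e-01 -5.000e-04 -1.240e-02] [-0.31  0.66  0.53] [0.016 0.015 0.002] [-4.7790e+01 -2.9462e+01  1.0000e-03] 0.0
250 [239 239 239 236 209 118  48  49  57  59  51  43  69 140 213 236 240 240
 240 240]
251 [236 235 235 232 205 122  54  42  46  45  42  39  71 142 214 237 240 240
 240 240]
252 [233 233 233 230 210 147  83  47  40  39  36  44  92 172 226 238 240 240
 240 240]
253 [233 232 232 231 223 187 123  67  39  35  39  57 114 193 234 239 240 240
 240 240]
254 [233 233 232 232 228 204 138  76  43  32  42  68 124 195 233 239 240 240
 240 240]
255 [233 232 232 232 229 208 142  76  45  36  43  70 117 173 222 238 240 240
 240 240]
256 [232 232 232 232 228 208 142  77  44  35  44  70 109 157 215 237 240 240
 240 240]
257 [232 232 232 232 229 212 151  87  54  48  53  75 110 160 215 237 240 240
 240 240]
258 [232 233 232 231 229 218 175 118  90  88  90  99 129 181 222 235 238 239
 239 239]
259 [232 232 232 232 231 223 193 148 130 129 129 132 148 192 226 233 234 235
 235 236]
260 [232 231 231 231 229 217 183 152 145 145 145 145 155 189 222 231 231 232
 233 233]
261 [231 231 231 231
[... 1227 characters left out ...]

195  80  79  67  45  40  58 119 173 142  94 114 114 114 119 130 130 136 171 214 214 215 215 214 214
196  81  78  62  40  41  43  79 134 129 112 113 114 115 119 131 132 161 214 215 214 215 214 214 214
197  81  79  61  40  39  43  78 134 137 113 114 115 114 119 131 131 161 214 215 214 214 214 215 215
198  84  79  62  40  40  45  80 138 139 133 134 134 133 137 150 150 170 214 215 214 215 214 214 215
199  84  77  63  39  42  49 100 184 197 198 199 199 200 205 214 215 215 214 214 213 214 214 215 214
200  85  73  55  39  43  60 123 197 197 198 199 199 206 214 215 214 215 215 215 214 215 215 214 214
201  88  73  53  42  39  56 121 197 200 197 196 204 215 215 215 214 214 215 214 215 215 215 215 214
```

The tip has not touched at a reported z of −12 mm, so something basic is off: either the height or the finger state. I'll spend the last view on an enlarged pair of both cameras at this pose.

Run:
```python
import cv2,numpy as np
a=cv2.imread("pics/raw_side9.png")[190:280,240:300]; b=cv2.imread("pics/raw_top9.png")[135:225,200:260]
f=lambda x:cv2.resize((255*(x/255.)**.45).astype(np.uint8),(400,600),interpolation=cv2.INTER_CUBIC)
cv2.imwrite("pics/m9.png",np.hstack([f(a),f(b)]))
```

```text
(no output)
```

View pics/m9.png

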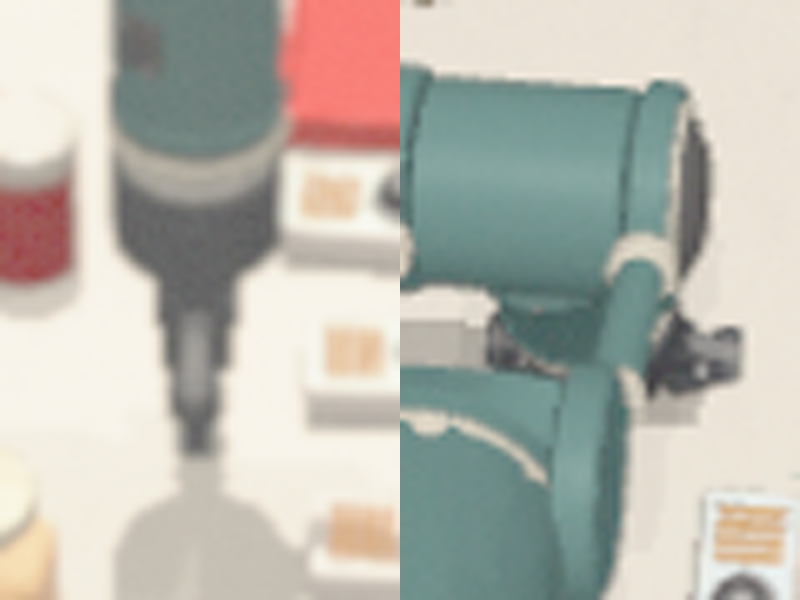

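The views are now used up. The mosaic shows the knuckles at top (500,350) and (720,355), centred on the reported axis, so xy is right and the arm simply hides the tip in the top view. The side tip at (198,455) then puts the true tip about 37 mm above the reported z. That fits the first touch on light 1's 39 mm button at a reported z of about 0.0015. So a button's home (30 mm) should be at reported z ≈ −0.0075. Back to light 1.

arm_command:
  rows:
    - {"rx": 0, "ry": 0, "rz": 0, "x": 0, "y": 0, "z": 4, "claw": -1}
    - {"rx": 0, "ry": 0, "rz": 0, "x": -2, "y": 4, "z": 4, "claw": -1}
    - {"rx": 0, "ry": 0, "rz": 0, "x": -4.5, "y": 8, "z": 4, "claw": -1}
    - {"rx": 0, "ry": 0, "rz": 0, "x": -7, "y": 12, "z": 4, "claw": -1}
    - {"rx": 0, "ry": 0, "rz": 0, "x": -9, "y": 16, "z": 4, "claw": -1}
    - {"rx": 0, "ry": 0, "rz": 0, "x": -10.3, "y": 17.7, "z": 3, "claw": -1}
    - {"rx": 0, "ry": 0, "rz": 0, "x": -10.3, "y": 17.7, "z": 2, "claw": -1}
    - {"rx": 0, "ry": 0, "rz": 0, "x": -10.3, "y": 17.7, "z": 2, "claw": -1}
  squeeze: 80

```text
t: 15.25
ee_pos: [0.496, 0.1763, 0.0061]
tool_rot: [-0.044, -3.139, 0.002]
wrist_force: [0.5, -0.9, 0.1]
finger_gap: 0.0001
grasp_force: 0.0
```

```bash
python3 st.py
```

```text
15.25 [0.496  0.1763 0.0061] [ 0.46 -0.94  0.15] [-0.021 -0.061 -0.038] [-40.202 -29.907  -0.203] 0.0
```

arm_command:
  rows:
    - {"rx": 0, "ry": 0, "rz": 0, "x": 0, "y": 0, "z": -0.5, "claw": -1}
    - {"rx": 0, "ry": 0, "rz": 0, "x": 0, "y": 0, "z": -0.7, "claw": -1}
    - {"rx": 0, "ry": 0, "rz": 0, "x": 0, "y": 0, "z": -0.8, "claw": -1}
    - {"rx": 0, "ry": 0, "rz": 0, "x": 0, "y": 0, "z": -0.9, "claw": -1}
    - {"rx": 0, "ry": 0, "rz": 0, "x": 0, "y": 0, "z": -1.0, "claw": -1}
    - {"rx": 0, "ry": 0, "rz": 0, "x": 0, "y": 0, "z": -1.1, "claw": -1}
    - {"rx": 0, "ry": 0, "rz": 0, "x": 0, "y": 0, "z": -1.1, "claw": -1}
    - {"rx": 0, "ry": 0, "rz": 0, "x": 0, "y": 0, "z": -1.1, "claw": -1}

```text
t: 16.05
ee_pos: [0.498, 0.1767, -0.0032]
tool_rot: [0.047, 3.14, 0.001]
wrist_force: [0.8, -0.9, 3.2]
finger_gap: -0.0002
grasp_force: 1.1
```

```bash
python3 st.py
```

```text
16.05 [ 0.498   0.1767 -0.0032] [ 0.79 -0.89  3.18] [-0.236 -0.091  0.03 ] [-38.867 -27.794   0.111] 1.1227871663868427
```

Contact at 3.2 N, so the button is moving. Pressing on towards home.

arm_command:
  rows:
    - {"rx": 0, "ry": 0, "rz": 0, "x": 0, "y": 0, "z": -0.1, "claw": -1}
    - {"rx": 0, "ry": 0, "rz": 0, "x": 0, "y": 0, "z": -0.2, "claw": -1}
    - {"rx": 0, "ry": 0, "rz": 0, "x": 0, "y": 0, "z": -0.3, "claw": -1}
    - {"rx": 0, "ry": 0, "rz": 0, "x": 0, "y": 0, "z": -0.4, "claw": -1}
    - {"rx": 0, "ry": 0, "rz": 0, "x": 0, "y": 0, "z": -0.4, "claw": -1}
    - {"rx": 0, "ry": 0, "rz": 0, "x": 0, "y": 0, "z": -0.4, "claw": -1}
    - {"rx": 0, "ry": 0, "rz": 0, "x": 0, "y": 0, "z": -0.4, "claw": -1}
    - {"rx": 0, "ry": 0, "rz": 0, "x": 0, "y": 0, "z": -0.4, "claw": -1}

```text
t: 16.85
ee_pos: [0.498, 0.1767, -0.0068]
tool_rot: [0.047, 3.14, 0.0]
wrist_force: [0.7, -2.2, 6.3]
finger_gap: -0.0002
grasp_force: 3.3
```

arm_command:
  rows:
    - {"rx": 0, "ry": 0, "rz": 0, "x": 0, "y": 0, "z": -0.05, "claw": -1}
    - {"rx": 0, "ry": 0, "rz": 0, "x": 0, "y": 0, "z": -0.1, "claw": -1}
    - {"rx": 0, "ry": 0, "rz": 0, "x": 0, "y": 0, "z": -0.15, "claw": -1}
    - {"rx": 0, "ry": 0, "rz": 0, "x": 0, "y": 0, "z": -0.15, "claw": -1}
    - {"rx": 0, "ry": 0, "rz": 0, "x": 0, "y": 0, "z": -0.15, "claw": -1}
    - {"rx": 0, "ry": 0, "rz": 0, "x": 0, "y": 0, "z": -0.15, "claw": -1}
    - {"rx": 0, "ry": 0, "rz": 0, "x": 0, "y": 0, "z": -0.15, "claw": -1}
    - {"rx": 0, "ry": 0, "rz": 0, "x": 0, "y": 0, "z": -0.15, "claw": -1}

```text
t: 17.65
ee_pos: [0.498, 0.1767, -0.0069]
tool_rot: [0.047, 3.141, 0.0]
wrist_force: [-3.4, -3.6, 16.8]
finger_gap: 0.0003
grasp_force: 8.5
```

Light 1's button reached its stop at a reported z of −0.0068, with 17 N and no ramming. Next is light 2, with the same depth.

arm_command:
  rows:
    - {"rx": 0, "ry": 0, "rz": 0, "x": 0, "y": 0, "z": 3, "claw": -1}
    - {"rx": 0, "ry": 0, "rz": 0, "x": -0.2, "y": -4, "z": 3, "claw": -1}
    - {"rx": 0, "ry": 0, "rz": 0, "x": -0.4, "y": -8, "z": 3, "claw": -1}
    - {"rx": 0, "ry": 0, "rz": 0, "x": -0.5, "y": -11.9, "z": 3, "claw": -1}
    - {"rx": 0, "ry": 0, "rz": 0, "x": -0.5, "y": -11.9, "z": 2, "claw": -1}
    - {"rx": 0, "ry": 0, "rz": 0, "x": -0.5, "y": -11.9, "z": 1.5, "claw": -1}
    - {"rx": 0, "ry": 0, "rz": 0, "x": -0.5, "y": -11.9, "z": 1.2, "claw": -1}
    - {"rx": 0, "ry": 0, "rz": 0, "x": -0.5, "y": -11.9, "z": 0.9, "claw": -1}

```text
t: 18.45
ee_pos: [0.4917, 0.0585, -0.0005]
tool_rot: [-0.044, -3.139, 0.0]
wrist_force: [-1.9, -1.5, 2.3]
finger_gap: -0.0001
grasp_force: 1.5
```

arm_command:
  rows:
    - {"rx": 0, "ry": 0, "rz": 0, "x": 0, "y": 0, "z": -0.2, "claw": -1}
    - {"rx": 0, "ry": 0, "rz": 0, "x": 0, "y": 0, "z": -0.4, "claw": -1}
    - {"rx": 0, "ry": 0, "rz": 0, "x": 0, "y": 0, "z": -0.6, "claw": -1}
    - {"rx": 0, "ry": 0, "rz": 0, "x": 0, "y": 0, "z": -0.75, "claw": -1}
    - {"rx": 0, "ry": 0, "rz": 0, "x": 0, "y": 0, "z": -0.85, "claw": -1}
    - {"rx": 0, "ry": 0, "rz": 0, "x": 0, "y": 0, "z": -0.9, "claw": -1}
    - {"rx": 0, "ry": 0, "rz": 0, "x": 0, "y": 0, "z": -0.9, "claw": -1}
    - {"rx": 0, "ry": 0, "rz": 0, "x": 0, "y": 0, "z": -0.9, "claw": -1}

```text
t: 19.25
ee_pos: [0.4927, 0.0582, -0.0069]
tool_rot: [-0.047, -3.141, -0.001]
wrist_force: [-7.9, 1.1, 18.1]
finger_gap: -0.0
grasp_force: 9.1
```

arm_command:
  rows:
    - {"rx": 0, "ry": 0, "rz": 0, "x": 0, "y": 0, "z": 3, "claw": -1}
    - {"rx": 0, "ry": 0, "rz": 0, "x": 0, "y": -4, "z": 3, "claw": -1}
    - {"rx": 0, "ry": 0, "rz": 0, "x": -0.1, "y": -8, "z": 3, "claw": -1}
    - {"rx": 0, "ry": 0, "rz": 0, "x": -0.2, "y": -11.7, "z": 3, "claw": -1}
    - {"rx": 0, "ry": 0, "rz": 0, "x": -0.2, "y": -11.7, "z": 2, "claw": -1}
    - {"rx": 0, "ry": 0, "rz": 0, "x": -0.2, "y": -11.7, "z": 1.5, "claw": -1}
    - {"rx": 0, "ry": 0, "rz": 0, "x": -0.2, "y": -11.7, "z": 1.2, "claw": -1}
    - {"rx": 0, "ry": 0, "rz": 0, "x": -0.2, "y": -11.7, "z": 0.9, "claw": -1}

```text
t: 20.05
ee_pos: [0.49, -0.0586, -0.0004]
tool_rot: [-0.044, -3.14, 0.0]
wrist_force: [-1.3, -1.0, 3.9]
finger_gap: -0.0001
grasp_force: 1.5
```

arm_command:
  rows:
    - {"rx": 0, "ry": 0, "rz": 0, "x": 0, "y": 0, "z": -0.2, "claw": -1}
    - {"rx": 0, "ry": 0, "rz": 0, "x": 0, "y": 0, "z": -0.4, "claw": -1}
    - {"rx": 0, "ry": 0, "rz": 0, "x": 0, "y": 0, "z": -0.6, "claw": -1}
    - {"rx": 0, "ry": 0, "rz": 0, "x": 0, "y": 0, "z": -0.75, "claw": -1}
    - {"rx": 0, "ry": 0, "rz": 0, "x": 0, "y": 0, "z": -0.85, "claw": -1}
    - {"rx": 0, "ry": 0, "rz": 0, "x": 0, "y": 0, "z": -0.9, "claw": -1}
    - {"rx": 0, "ry": 0, "rz": 0, "x": 0, "y": 0, "z": -0.9, "claw": -1}
    - {"rx": 0, "ry": 0, "rz": 0, "x": 0, "y": 0, "z": -0.9, "claw": -1}

```text
t: 20.85
ee_pos: [0.4905, -0.0588, -0.007]
tool_rot: [-0.047, -3.141, -0.002]
wrist_force: [-7.6, 4.1, 18.9]
finger_gap: -0.0003
grasp_force: 9.7
```

arm_command:
  rows:
    - {"rx": 0, "ry": 0, "rz": 0, "x": 0, "y": 0, "z": 3, "claw": -1}
    - {"rx": 0, "ry": 0, "rz": 0, "x": 0.3, "y": -4, "z": 3, "claw": -1}
    - {"rx": 0, "ry": 0, "rz": 0, "x": 0.6, "y": -8, "z": 3, "claw": -1}
    - {"rx": 0, "ry": 0, "rz": 0, "x": 0.7, "y": -10.8, "z": 3, "claw": -1}
    - {"rx": 0, "ry": 0, "rz": 0, "x": 0.7, "y": -10.8, "z": 2, "claw": -1}
    - {"rx": 0, "ry": 0, "rz": 0, "x": 0.7, "y": -10.8, "z": 1.5, "claw": -1}
    - {"rx": 0, "ry": 0, "rz": 0, "x": 0.7, "y": -10.8, "z": 1.2, "claw": -1}
    - {"rx": 0, "ry": 0, "rz": 0, "x": 0.7, "y": -10.8, "z": 0.9, "claw": -1}

```text
t: 21.65
ee_pos: [0.4967, -0.1664, -0.0006]
tool_rot: [-0.045, -3.14, -0.001]
wrist_force: [-1.9, 0.3, 2.2]
finger_gap: 0.0002
grasp_force: 1.5
```

arm_command:
  rows:
    - {"rx": 0, "ry": 0, "rz": 0, "x": 0, "y": 0, "z": -0.2, "claw": -1}
    - {"rx": 0, "ry": 0, "rz": 0, "x": 0, "y": 0, "z": -0.4, "claw": -1}
    - {"rx": 0, "ry": 0, "rz": 0, "x": 0, "y": 0, "z": -0.6, "claw": -1}
    - {"rx": 0, "ry": 0, "rz": 0, "x": 0, "y": 0, "z": -0.75, "claw": -1}
    - {"rx": 0, "ry": 0, "rz": 0, "x": 0, "y": 0, "z": -0.85, "claw": -1}
    - {"rx": 0, "ry": 0, "rz": 0, "x": 0, "y": 0, "z": -0.9, "claw": -1}
    - {"rx": 0, "ry": 0, "rz": 0, "x": 0, "y": 0, "z": -0.9, "claw": -1}
    - {"rx": 0, "ry": 0, "rz": 0, "x": 0, "y": 0, "z": -0.9, "claw": -1}

```text
t: 22.45
ee_pos: [0.4975, -0.1668, -0.0069]
tool_rot: [-0.047, -3.141, -0.002]
wrist_force: [-8.1, 5.0, 18.7]
finger_gap: 0.0003
grasp_force: 9.3
```

All four buttons reached their stops. I'll lift, open the gripper, and compare the buttons with the first side picture in numbers.

arm_command:
  rows:
    - {"rx": 0, "ry": 0, "rz": 0, "x": 0, "y": 0, "z": 4, "claw": -1}
    - {"rx": 0, "ry": 0, "rz": 0, "x": 0, "y": -3, "z": 8, "claw": 1}
    - {"rx": 0, "ry": 0, "rz": 0, "x": 0, "y": -7, "z": 10, "claw": 1}
    - {"rx": 0, "ry": 0, "rz": 0, "x": 0, "y": -11, "z": 12, "claw": 1}
    - {"rx": 0, "ry": 0, "rz": 0, "x": 0, "y": -14, "z": 12, "claw": 1}
    - {"rx": 0, "ry": 0, "rz": 0, "x": 0, "y": -14, "z": 12, "claw": 1}
    - {"rx": 0, "ry": 0, "rz": 0, "x": 0, "y": -14, "z": 12, "claw": 1}
    - {"rx": 0, "ry": 0, "rz": 0, "x": 0, "y": -14, "z": 12, "claw": 1}

```text
t: 23.25
ee_pos: [0.497, -0.3063, 0.1101]
tool_rot: [-0.046, -3.14, -0.002]
wrist_force: [-0.5, 0.4, -0.6]
finger_gap: 0.0855
grasp_force: 0.0
```

Run:
```python
from st import *
crop("side",0,0,99,99,1,"side10.png"); crop("top",0,0,99,99,1,"top10.png")
for n,ref,C in(("side","side0.png",[(308,299),(307,269.5),(305.5,241),(301,219)]),("top","raw_c1.png",[(180.5,221),(216,223.5),(251,225.5),(283.5,224)])):
    a=cv2.imread("pics/"+ref).max(2); b=cv2.imread(f"pics/raw_{n}10.png").max(2)
    for u,v in C:
        u,v=int(u),int(v); print(n,u,v); w=slice(v-9,v+10)
        print(np.array([a[w,u-1:u+2].mean(1),b[w,u-1:u+2].mean(1)]).astype(int))
        res=[]
        for im in(a,b):
            ys,xs=np.nonzero(im[v-9:v+10,u-9:u+10]<110); res.append((len(xs),xs.mean()+u-9,ys.mean()+v-9))
        print(np.round(res,2).tolist())
```

```text
23.25 [ 0.497  -0.3063  0.1101] [-0.51  0.42 -0.63] [ 0.006 -0.025 -0.004] [-4.3310e+01 -3.4614e+01 -4.1000e-02] 0.0
side 308 299
[[240 240 240 239 230 180 114 114 130 120  86  54  37  38  73 133 197 229
  228]
 [240 240 240 240 239 234 214 148  96 109 130 123  93  71 102 149 201 229
  228]]
[[61.0, 307.26, 300.62], [42.0, 307.0, 301.07]]
side 307 269
[[240 240 240 233 184 120 127 132 105  68  44  33  53  97 164 230 231 186
  147]
 [240 240 240 239 236 222 157 100 117 129 109  74  83 125 171 230 232 187
  148]]
[[49.0, 306.35, 269.61], [33.0, 306.58, 269.7]]
side 305 241
[[205 233 239 240 233 183 123 123 118  85  52  36  61 108 162 222 225 186
  149]
 [147 162 172 183 177 174 186 153 112 121 123  92  82 120 166 222 224 186
  148]]
[[41.0, 304.63, 242.02], [24.0, 304.17, 242.58]]
side 301 219
[[127 128 136 151 166 143 123 117  92  58  38  56 100 158 219 221 183 148
  136]
 [125 125 127 133 123  92  71  68  54  38  29  40  72 112 149 161 153 142
  136]]
[[35.0, 300.4, 219.31], [64.0, 300.3, 218.91]]
top 180 221
[[166 169 166 172 129  39  44  77 107 100  73  38  37  72 134 165 164 165
  168]
 [183 186 182 189 150 103  46  76 118 123 107  59  48  88 148 181 179 181
  186]]
[[73.0, 180.62, 220.89], [54.0, 180.19, 221.13]]
top 216 223
[[162 166 161 171 175 105  37  46  75 102  93  71  37  37  73 139 177 168
  167]
 [179 183 178 187 191 121  83  45  71 116 120 104  56  56  94 153 194 185
  182]]
[[71.0, 215.55, 223.73], [55.0, 215.47, 223.93]]
top 251 225
[[165 175 165 169 162  74  41  58 106 116 107  59  40  45  95 129 181 169
  171]
 [183 193 181 185 181 115  62  55  96 129 123  88  48  73 127 141 199 185
  188]]
[[70.0, 250.9, 225.54], [55.0, 250.93, 225.45]]
top 283 224
[[164 171 167 178 169  69  40  62 107 107  92  48  37  51 121 158 172 166
  174]
 [168 167 171 142 118  42  22  37  63  65  56  29  24  30  76 116 145 162
  136]]
[[71.0, 283.59, 224.1], [150.0, 285.79, 226.39]]
```

Lights 1 to 3 have moved down by about 2 px, and light 4 at (301,219) is back up: **light 4 (the one next to the red tray) is the faulty one**. I'll pick it up now, with the jaws partly open to about 64 mm.

arm_command:
  rows:
    - {"rx": 0, "ry": 0, "rz": 0, "x": 0, "y": 4, "z": -1, "claw": 0.5}
    - {"rx": 0, "ry": 0, "rz": -0.06, "x": 0.1, "y": 8, "z": -3, "claw": 0.5}
    - {"rx": 0, "ry": 0, "rz": -0.06, "x": 0.1, "y": 12, "z": -5, "claw": 0.5}
    - {"rx": 0, "ry": 0, "rz": -0.06, "x": 0.1, "y": 13.9, "z": -8, "claw": 0.5}
    - {"rx": 0, "ry": 0, "rz": -0.06, "x": 0.1, "y": 13.9, "z": -10, "claw": 0.5}
    - {"rx": 0, "ry": 0, "rz": -0.06, "x": 0.1, "y": 13.9, "z": -11, "claw": 0.5}
    - {"rx": 0, "ry": 0, "rz": -0.06, "x": 0.1, "y": 13.9, "z": -11, "claw": 0.5}
    - {"rx": 0, "ry": 0, "rz": -0.06, "x": 0.1, "y": 13.9, "z": -11, "claw": 0.5}

```text
t: 24.15
ee_pos: [0.4991, -0.1687, 0.0016]
tool_rot: [0.141, 3.138, -0.001]
wrist_force: [0.5, 0.1, 0.0]
finger_gap: 0.0638
grasp_force: 0.0
```

arm_command:
  rows:
    - {"rx": 0, "ry": 0, "rz": 0, "x": 0, "y": 0, "z": -0.7, "claw": 0.5}
    - {"rx": 0, "ry": 0, "rz": 0, "x": 0, "y": 0, "z": -1.4, "claw": 0.5}
    - {"rx": 0, "ry": 0, "rz": 0, "x": 0, "y": 0, "z": -2.1, "claw": 0.5}
    - {"rx": 0, "ry": 0, "rz": 0, "x": 0, "y": 0, "z": -2.7, "claw": 0.5}
    - {"rx": 0, "ry": 0, "rz": 0, "x": 0, "y": 0, "z": -3.2, "claw": 0.5}
    - {"rx": 0, "ry": 0, "rz": 0, "x": 0, "y": 0, "z": -3.5, "claw": 0.5}
    - {"rx": 0, "ry": 0, "rz": 0, "x": 0, "y": 0, "z": -3.5, "claw": 0.5}
    - {"rx": 0, "ry": 0, "rz": 0, "x": 0, "y": 0, "z": -3.5, "claw": 0.5}

```text
t: 24.95
ee_pos: [0.4986, -0.1685, -0.0339]
tool_rot: [0.141, 3.138, -0.0]
wrist_force: [0.0, -0.7, 1.0]
finger_gap: 0.0638
grasp_force: 0.0
```

```bash
python3 st.py
```

```text
24.95 [ 0.4986 -0.1685 -0.0339] [ 0.02 -0.66  1.05] [-0.023 -0.041  0.027] [-4.0666e+01 -2.7132e+01  1.4000e-02] 0.0
```

arm_command:
  rows:
    - {"rx": 0, "ry": 0, "rz": 0, "x": 0, "y": 0, "z": 0, "claw": -0.5}
    - {"rx": 0, "ry": 0, "rz": 0, "x": 0, "y": 0, "z": 0, "claw": -0.5}
    - {"rx": 0, "ry": 0, "rz": 0, "x": 0, "y": 0, "z": 0, "claw": -0.5}
    - {"rx": 0, "ry": 0, "rz": 0, "x": 0, "y": 0, "z": 0, "claw": -0.5}
    - {"rx": 0, "ry": 0, "rz": 0, "x": 0, "y": 0, "z": 1, "claw": -0.5}
    - {"rx": 0, "ry": 0, "rz": 0, "x": 0, "y": 0, "z": 3, "claw": -0.5}
    - {"rx": 0, "ry": 0, "rz": 0, "x": 0, "y": 0, "z": 5, "claw": -0.5}
    - {"rx": 0, "ry": 0, "rz": 0, "x": 0, "y": 0, "z": 6, "claw": -0.5}
  squeeze: 50

```text
t: 25.75
ee_pos: [0.4991, -0.1687, 0.0277]
tool_rot: [0.141, 3.137, -0.001]
wrist_force: [0.5, -0.6, -1.3]
finger_gap: 0.0493
grasp_force: 51.5
```

```bash
python3 st.py
```

```text
25.75 [ 0.4991 -0.1687  0.0277] [ 0.47 -0.59 -1.35] [0.017 0.019 0.   ] [-38.827 -30.022   0.105] 51.51632845401764
```

Light 4 is held (gap 49 mm). Now into the red tray.

arm_command:
  rows:
    - {"rx": 0, "ry": 0, "rz": 0, "x": -1.5, "y": -4, "z": 0, "claw": -0.5}
    - {"rx": 0, "ry": 0, "rz": 0, "x": -3, "y": -8, "z": 0, "claw": -0.5}
    - {"rx": 0, "ry": 0, "rz": 0, "x": -4.6, "y": -12, "z": 0, "claw": -0.5}
    - {"rx": 0, "ry": 0, "rz": 0, "x": -5.7, "y": -14.3, "z": 0, "claw": -0.5}
    - {"rx": 0, "ry": 0, "rz": 0, "x": -5.7, "y": -14.3, "z": -1, "claw": -0.5}
    - {"rx": 0, "ry": 0, "rz": 0, "x": -5.7, "y": -14.3, "z": -3, "claw": -0.5}
    - {"rx": 0, "ry": 0, "rz": 0, "x": -5.7, "y": -14.3, "z": -4.5, "claw": -0.5}
    - {"rx": 0, "ry": 0, "rz": 0, "x": -5.7, "y": -14.3, "z": -4.9, "claw": -0.5}

```text
t: 26.55
ee_pos: [0.4394, -0.3091, -0.0257]
tool_rot: [-0.14, -3.134, -0.005]
wrist_force: [-0.3, 0.4, -1.4]
finger_gap: 0.049
grasp_force: 51.7
```

```bash
python3 st.py
```

```text
26.55 [ 0.4394 -0.3091 -0.0257] [-0.28  0.42 -1.42] [ 0.029 -0.02   0.026] [-43.383 -29.638  -0.233] 51.72201633453369
```

arm_command:
  rows:
    - {"rx": 0, "ry": 0, "rz": 0, "x": 0, "y": 0, "z": -0.2, "claw": -0.5}
    - {"rx": 0, "ry": 0, "rz": 0, "x": 0, "y": 0, "z": -0.3, "claw": -0.5}
    - {"rx": 0, "ry": 0, "rz": 0, "x": 0, "y": 0, "z": -0.3, "claw": 0.5}
    - {"rx": 0, "ry": 0, "rz": 0, "x": 0, "y": 0, "z": -0.3, "claw": 0.5}
    - {"rx": 0, "ry": 0, "rz": 0, "x": 0, "y": 0, "z": -0.3, "claw": 0.5}
    - {"rx": 0, "ry": 0, "rz": 0, "x": 0, "y": 0, "z": 2, "claw": 0.5}
    - {"rx": 0, "ry": 0, "rz": 0, "x": 0, "y": 0, "z": 6, "claw": 0.5}
    - {"rx": 0, "ry": 0, "rz": 0, "x": 0, "y": 0, "z": 10, "claw": 0.5}

```text
t: 27.35
ee_pos: [0.4408, -0.3109, 0.0778]
tool_rot: [-0.141, -3.137, -0.002]
wrist_force: [0.9, 0.2, 0.6]
finger_gap: 0.0638
grasp_force: 0.0
```

```bash
python3 st.py
```

```text
27.35 [ 0.4408 -0.3109  0.0778] [0.91 0.24 0.56] [-0.025 -0.058 -0.027] [-36.323 -30.153  -0.511] 0.0
```

Light 4 is released in the red tray. Light 1 sits close to the blue rim, so it stays as the spare, and lights 3 and 2 go to the blue tray, light 3 first.

arm_command:
  rows:
    - {"rx": 0, "ry": 0, "rz": 0.07, "x": 1, "y": 4.5, "z": 0, "claw": 0.5}
    - {"rx": 0, "ry": 0, "rz": 0.07, "x": 2, "y": 9, "z": -1, "claw": 0.5}
    - {"rx": 0, "ry": 0, "rz": 0.07, "x": 3, "y": 13.5, "z": -2, "claw": 0.5}
    - {"rx": 0, "ry": 0, "rz": 0.07, "x": 4, "y": 18, "z": -3, "claw": 0.5}
    - {"rx": 0, "ry": 0, "rz": 0.07, "x": 4.6, "y": 22, "z": -4, "claw": 0.5}
    - {"rx": 0, "ry": 0, "rz": 0.07, "x": 5, "y": 25.1, "z": -5, "claw": 0.5}
    - {"rx": 0, "ry": 0, "rz": 0.07, "x": 5, "y": 25.1, "z": -7, "claw": 0.5}
    - {"rx": 0, "ry": 0, "rz": 0.07, "x": 5, "y": 25.1, "z": -7.6, "claw": 0.5}

```text
t: 28.15
ee_pos: [0.4903, -0.0592, -0.0001]
tool_rot: [-0.027, -3.139, -0.0]
wrist_force: [-0.8, -0.3, -0.6]
finger_gap: 0.0643
grasp_force: 0.0
```

```bash
python3 st.py
```

```text
28.15 [ 4.903e-01 -5.920e-02 -1.000e-04] [-0.84 -0.3  -0.6 ] [ 0.013  0.006 -0.012] [-37.322 -30.043  -0.242] 0.0
```

Good position. Descend 3.4 cm, then grasp and lift.

arm_command:
  rows:
    - {"rx": 0, "ry": 0, "rz": 0, "x": 0, "y": 0, "z": -1.0, "claw": 0.5}
    - {"rx": 0, "ry": 0, "rz": 0, "x": 0, "y": 0, "z": -2.0, "claw": 0.5}
    - {"rx": 0, "ry": 0, "rz": 0, "x": 0, "y": 0, "z": -2.8, "claw": 0.5}
    - {"rx": 0, "ry": 0, "rz": 0, "x": 0, "y": 0, "z": -3.3, "claw": 0.5}
    - {"rx": 0, "ry": 0, "rz": 0, "x": 0, "y": 0, "z": -3.3, "claw": 0.5}
    - {"rx": 0, "ry": 0, "rz": 0, "x": 0, "y": 0, "z": -3.3, "claw": -0.5}
    - {"rx": 0, "ry": 0, "rz": 0, "x": 0, "y": 0, "z": -3.3, "claw": -0.5}
    - {"rx": 0, "ry": 0, "rz": 0, "x": 0, "y": 0, "z": -3.3, "claw": -0.5}

```text
t: 28.95
ee_pos: [0.492, -0.0606, -0.0315]
tool_rot: [0.031, 3.14, -0.0]
wrist_force: [-0.5, -0.2, 0.5]
finger_gap: 0.0489
grasp_force: 52.6
```

arm_command:
  rows:
    - {"rx": 0, "ry": 0, "rz": 0, "x": 0, "y": 0, "z": 0, "claw": -0.5}
    - {"rx": 0, "ry": 0, "rz": 0, "x": 0, "y": 0, "z": 2, "claw": -0.5}
    - {"rx": 0, "ry": 0, "rz": 0, "x": 0, "y": 0, "z": 5, "claw": -0.5}
    - {"rx": 0, "ry": 0, "rz": 0, "x": 0, "y": 0, "z": 9, "claw": -0.5}
    - {"rx": 0, "ry": 0, "rz": 0, "x": 0, "y": 0, "z": 12, "claw": -0.5}
    - {"rx": 0, "ry": 0, "rz": 0, "x": 0, "y": 0, "z": 12, "claw": -0.5}
    - {"rx": 0, "ry": 0, "rz": 0, "x": 0, "y": 0, "z": 12, "claw": -0.5}
    - {"rx": 0, "ry": 0, "rz": 0, "x": 0, "y": 0, "z": 12, "claw": -0.5}

```text
t: 29.75
ee_pos: [0.4896, -0.0601, 0.0861]
tool_rot: [-0.031, -3.138, -0.001]
wrist_force: [-0.3, 0.8, -3.0]
finger_gap: 0.0486
grasp_force: 52.4
```

```bash
python3 st.py
python3 - <<'E'
import numpy as np
c=np.array([.4617,.3212]);a=-.186;ex=np.array([np.cos(a),np.sin(a)])
print(c+.05*ex,c-.05*ex)
E
```

```text
29.75 [ 0.4896 -0.0601  0.0861] [-0.35  0.8  -3.02] [-0.058  0.002 -0.038] [-36.044 -34.967  -0.058] 52.41531729698181
[0.51083759 0.31195353] [0.41256241 0.33044647]
```

arm_command:
  rows:
    - {"rx": 0, "ry": 0, "rz": -0.14, "x": 0, "y": 4.5, "z": 0, "claw": -0.5}
    - {"rx": 0, "ry": 0, "rz": -0.28, "x": 0.5, "y": 9, "z": 0, "claw": -0.5}
    - {"rx": 0, "ry": 0, "rz": -0.42, "x": 1, "y": 13.5, "z": 0, "claw": -0.5}
    - {"rx": 0, "ry": 0, "rz": -0.56, "x": 1, "y": 18, "z": 0, "claw": -0.5}
    - {"rx": 0, "ry": 0, "rz": -0.7, "x": 1.5, "y": 22.5, "z": 0, "claw": -0.5}
    - {"rx": 0, "ry": 0, "rz": -0.84, "x": 1.5, "y": 27, "z": 0, "claw": -0.5}
    - {"rx": 0, "ry": 0, "rz": -0.98, "x": 2, "y": 31.5, "z": 0, "claw": -0.5}
    - {"rx": 0, "ry": 0, "rz": -1.12, "x": 2.1, "y": 36, "z": 0, "claw": -0.5}

```text
t: 30.55
ee_pos: [0.5109, 0.3002, 0.0853]
tool_rot: [-1.676, -2.655, 0.006]
wrist_force: [0.6, -0.5, -1.8]
finger_gap: 0.0491
grasp_force: 52.5
```

arm_command:
  rows:
    - {"rx": 0, "ry": 0, "rz": -0.14, "x": 0, "y": 0.6, "z": 0, "claw": -0.5}
    - {"rx": 0, "ry": 0, "rz": -0.28, "x": 0, "y": 1.2, "z": 0, "claw": -0.5}
    - {"rx": 0, "ry": 0, "rz": -0.42, "x": 0, "y": 1.2, "z": -1, "claw": -0.5}
    - {"rx": 0, "ry": 0, "rz": -0.56, "x": 0, "y": 1.2, "z": -2, "claw": -0.5}
    - {"rx": 0, "ry": 0, "rz": -0.617, "x": 0, "y": 1.2, "z": -3, "claw": -0.5}
    - {"rx": 0, "ry": 0, "rz": -0.617, "x": 0, "y": 1.2, "z": -4, "claw": -0.5}
    - {"rx": 0, "ry": 0, "rz": -0.617, "x": 0, "y": 1.2, "z": -4, "claw": -0.5}
    - {"rx": 0, "ry": 0, "rz": -0.617, "x": 0, "y": 1.2, "z": -4, "claw": -0.5}

```text
t: 31.35
ee_pos: [0.5116, 0.3105, 0.0467]
tool_rot: [-2.397, -2.03, 0.004]
wrist_force: [-0.2, 0.4, -1.6]
finger_gap: 0.0486
grasp_force: 52.6
```

```bash
cat >> st.py <<'E'
m=R.from_rotvec(e['tool_rot']).as_matrix(); print("yaw",np.arctan2(-m[0,1],m[1,1]).round(3), e['qpos'].round(2))
E
python3 st.py
```

```text
31.35 [0.5116 0.3105 0.0467] [-0.24  0.4  -1.63] [ 0.058 -0.035 -0.003] [-46.617 -32.182   0.059] 52.598671317100525
yaw -1.736 [0.5  0.25 1.91 0.   0.98 0.67]
```

arm_command:
  rows:
    - {"rx": 0, "ry": 0, "rz": -0.02, "x": 0, "y": 0.1, "z": -2, "claw": -0.5}
    - {"rx": 0, "ry": 0, "rz": -0.02, "x": 0, "y": 0.1, "z": -4, "claw": -0.5}
    - {"rx": 0, "ry": 0, "rz": -0.02, "x": 0, "y": 0.1, "z": -6, "claw": -0.5}
    - {"rx": 0, "ry": 0, "rz": -0.02, "x": 0, "y": 0.1, "z": -6.8, "claw": -0.5}
    - {"rx": 0, "ry": 0, "rz": -0.02, "x": 0, "y": 0.1, "z": -7.1, "claw": -0.5}
    - {"rx": 0, "ry": 0, "rz": -0.02, "x": 0, "y": 0.1, "z": -7.3, "claw": -0.5}
    - {"rx": 0, "ry": 0, "rz": -0.02, "x": 0, "y": 0.1, "z": -7.3, "claw": -0.5}
    - {"rx": 0, "ry": 0, "rz": -0.02, "x": 0, "y": 0.1, "z": -7.3, "claw": -0.5}

```text
t: 32.15
ee_pos: [0.5134, 0.3126, -0.0238]
tool_rot: [2.418, 2.005, 0.003]
wrist_force: [0.7, 0.9, -2.6]
finger_gap: 0.0489
grasp_force: 52.6
```

```bash
python3 st.py
```

```text
32.15 [ 0.5134  0.3126 -0.0238] [ 0.67  0.91 -2.57] [-0.008  0.023  0.021] [-4.9067e+01 -2.9655e+01  3.0000e-03] 52.6098757982254
yaw -1.757 [0.51 0.35 1.94 0.   0.85 0.69]
```

arm_command:
  rows:
    - {"rx": 0, "ry": 0, "rz": 0, "x": 0, "y": 0, "z": -0.2, "claw": -0.5}
    - {"rx": 0, "ry": 0, "rz": 0, "x": 0, "y": 0, "z": -0.3, "claw": -0.5}
    - {"rx": 0, "ry": 0, "rz": 0, "x": 0, "y": 0, "z": -0.3, "claw": 0.5}
    - {"rx": 0, "ry": 0, "rz": 0, "x": 0, "y": 0, "z": -0.3, "claw": 0.5}
    - {"rx": 0, "ry": 0, "rz": 0, "x": 0, "y": 0, "z": -0.3, "claw": 0.5}
    - {"rx": 0, "ry": 0, "rz": 0, "x": 0, "y": 0, "z": 3, "claw": 0.5}
    - {"rx": 0, "ry": 0, "rz": 0, "x": 0, "y": 0, "z": 7, "claw": 0.5}
    - {"rx": 0, "ry": 0, "rz": 0, "x": 0, "y": 0, "z": 11, "claw": 0.5}

```text
t: 32.95
ee_pos: [0.5118, 0.3117, 0.0857]
tool_rot: [-2.418, -2.005, 0.002]
wrist_force: [0.1, 0.5, 0.4]
finger_gap: 0.0636
grasp_force: 0.0
```

```bash
python3 st.py
```

```text
32.95 [0.5118 0.3117 0.0857] [0.08 0.52 0.39] [-0.008 -0.019  0.016] [-42.834 -31.092  -0.492] 0.0
yaw -1.757 [0.51 0.21 1.88 0.   1.05 0.69]
```

Light 3 is in the blue tray. Now light 2.

arm_command:
  rows:
    - {"rx": 0, "ry": 0, "rz": 0.14, "x": 0, "y": -3.5, "z": 0, "claw": 0.5}
    - {"rx": 0, "ry": 0, "rz": 0.28, "x": -0.3, "y": -7, "z": 0, "claw": 0.5}
    - {"rx": 0, "ry": 0, "rz": 0.42, "x": -0.6, "y": -10.5, "z": 0, "claw": 0.5}
    - {"rx": 0, "ry": 0, "rz": 0.56, "x": -0.9, "y": -14, "z": 0, "claw": 0.5}
    - {"rx": 0, "ry": 0, "rz": 0.7, "x": -1.2, "y": -17.5, "z": 0, "claw": 0.5}
    - {"rx": 0, "ry": 0, "rz": 0.84, "x": -1.5, "y": -20, "z": 0, "claw": 0.5}
    - {"rx": 0, "ry": 0, "rz": 0.98, "x": -1.7, "y": -23, "z": 0, "claw": 0.5}
    - {"rx": 0, "ry": 0, "rz": 1.12, "x": -1.9, "y": -25.4, "z": 0, "claw": 0.5}

```text
t: 33.75
ee_pos: [0.4933, 0.0566, 0.0853]
tool_rot: [0.976, 2.986, -0.0]
wrist_force: [0.4, -0.3, -0.4]
finger_gap: 0.0644
grasp_force: 0.0
```

arm_command:
  rows:
    - {"rx": 0, "ry": 0, "rz": 0.14, "x": 0, "y": 0, "z": 0, "claw": 0.5}
    - {"rx": 0, "ry": 0, "rz": 0.28, "x": 0, "y": 0, "z": 0, "claw": 0.5}
    - {"rx": 0, "ry": 0, "rz": 0.42, "x": 0, "y": 0, "z": -2, "claw": 0.5}
    - {"rx": 0, "ry": 0, "rz": 0.56, "x": 0, "y": 0, "z": -4, "claw": 0.5}
    - {"rx": 0, "ry": 0, "rz": 0.587, "x": 0, "y": 0, "z": -6, "claw": 0.5}
    - {"rx": 0, "ry": 0, "rz": 0.587, "x": 0, "y": 0, "z": -8, "claw": 0.5}
    - {"rx": 0, "ry": 0, "rz": 0.587, "x": 0, "y": 0, "z": -8.5, "claw": 0.5}
    - {"rx": 0, "ry": 0, "rz": 0.587, "x": 0, "y": 0, "z": -8.5, "claw": 0.5}

```text
t: 34.55
ee_pos: [0.4926, 0.058, -0.0006]
tool_rot: [-0.079, -3.139, 0.0]
wrist_force: [-0.2, -0.8, 0.0]
finger_gap: 0.0638
grasp_force: 0.0
```

```bash
python3 st.py
```

```text
34.55 [ 0.4926  0.058  -0.0006] [-0.16 -0.77  0.01] [-0.04  -0.031 -0.014] [-36.048 -28.44   -0.081] 0.0
yaw -0.05 [ 0.07  0.14  2.15 -0.    0.85 -1.45]
```

arm_command:
  rows:
    - {"rx": 0, "ry": 0, "rz": 0, "x": 0, "y": 0, "z": -1.0, "claw": 0.5}
    - {"rx": 0, "ry": 0, "rz": 0, "x": 0, "y": 0, "z": -2.0, "claw": 0.5}
    - {"rx": 0, "ry": 0, "rz": 0, "x": 0, "y": 0, "z": -2.8, "claw": 0.5}
    - {"rx": 0, "ry": 0, "rz": 0, "x": 0, "y": 0, "z": -3.1, "claw": 0.5}
    - {"rx": 0, "ry": 0, "rz": 0, "x": 0, "y": 0, "z": -3.1, "claw": 0.5}
    - {"rx": 0, "ry": 0, "rz": 0, "x": 0, "y": 0, "z": -3.1, "claw": -0.5}
    - {"rx": 0, "ry": 0, "rz": 0, "x": 0, "y": 0, "z": -3.1, "claw": -0.5}
    - {"rx": 0, "ry": 0, "rz": 0, "x": 0, "y": 0, "z": -3.1, "claw": -0.5}

```text
t: 35.35
ee_pos: [0.4941, 0.0581, -0.0305]
tool_rot: [0.079, 3.139, 0.0]
wrist_force: [1.1, 0.8, 0.6]
finger_gap: 0.0491
grasp_force: 52.4
```

arm_command:
  rows:
    - {"rx": 0, "ry": 0, "rz": 0, "x": 0, "y": 0, "z": 0, "claw": -0.5}
    - {"rx": 0, "ry": 0, "rz": 0, "x": 0, "y": 0, "z": 2, "claw": -0.5}
    - {"rx": 0, "ry": 0, "rz": 0, "x": 0, "y": 0, "z": 5, "claw": -0.5}
    - {"rx": 0, "ry": 0, "rz": 0, "x": 0, "y": 0, "z": 9, "claw": -0.5}
    - {"rx": 0, "ry": 0, "rz": 0, "x": 0, "y": 0, "z": 12, "claw": -0.5}
    - {"rx": 0, "ry": 0, "rz": 0, "x": 0, "y": 0, "z": 12, "claw": -0.5}
    - {"rx": 0, "ry": 0, "rz": 0, "x": 0, "y": 0, "z": 12, "claw": -0.5}
    - {"rx": 0, "ry": 0, "rz": 0, "x": 0, "y": 0, "z": 12, "claw": -0.5}

```text
t: 36.15
ee_pos: [0.4916, 0.0579, 0.0871]
tool_rot: [-0.079, -3.137, 0.001]
wrist_force: [-0.0, 0.2, -2.5]
finger_gap: 0.0488
grasp_force: 52.6
```

```bash
python3 st.py
```

```text
36.15 [0.4916 0.0579 0.0871] [-0.05  0.21 -2.51] [ 0.005  0.014 -0.033] [-36.185 -34.98   -0.056] 52.59381651878357
yaw -0.05 [ 0.07  0.02  2.09 -0.    1.03 -1.45]
```

arm_command:
  rows:
    - {"rx": 0, "ry": 0, "rz": -0.14, "x": -1, "y": 3.5, "z": 0, "claw": -0.5}
    - {"rx": 0, "ry": 0, "rz": -0.28, "x": -2, "y": 7, "z": 0, "claw": -0.5}
    - {"rx": 0, "ry": 0, "rz": -0.42, "x": -3, "y": 10.5, "z": 0, "claw": -0.5}
    - {"rx": 0, "ry": 0, "rz": -0.56, "x": -4, "y": 14, "z": 0, "claw": -0.5}
    - {"rx": 0, "ry": 0, "rz": -0.7, "x": -5, "y": 17.5, "z": 0, "claw": -0.5}
    - {"rx": 0, "ry": 0, "rz": -0.84, "x": -6, "y": 21, "z": 0, "claw": -0.5}
    - {"rx": 0, "ry": 0, "rz": -0.98, "x": -7, "y": 24.5, "z": 0, "claw": -0.5}
    - {"rx": 0, "ry": 0, "rz": -1.12, "x": -7.9, "y": 27.3, "z": 0, "claw": -0.5}

```text
t: 36.95
ee_pos: [0.4122, 0.3317, 0.0865]
tool_rot: [-1.741, -2.613, 0.006]
wrist_force: [0.2, -0.2, -2.0]
finger_gap: 0.0488
grasp_force: 52.6
```

arm_command:
  rows:
    - {"rx": 0, "ry": 0, "rz": -0.14, "x": 0, "y": 0, "z": 0, "claw": -0.5}
    - {"rx": 0, "ry": 0, "rz": -0.28, "x": 0, "y": 0, "z": 0, "claw": -0.5}
    - {"rx": 0, "ry": 0, "rz": -0.42, "x": 0, "y": 0, "z": -1, "claw": -0.5}
    - {"rx": 0, "ry": 0, "rz": -0.56, "x": 0, "y": 0, "z": -2, "claw": -0.5}
    - {"rx": 0, "ry": 0, "rz": -0.587, "x": 0, "y": 0, "z": -3, "claw": -0.5}
    - {"rx": 0, "ry": 0, "rz": -0.587, "x": 0, "y": 0, "z": -4, "claw": -0.5}
    - {"rx": 0, "ry": 0, "rz": -0.587, "x": 0, "y": 0, "z": -4, "claw": -0.5}
    - {"rx": 0, "ry": 0, "rz": -0.587, "x": 0, "y": 0, "z": -4, "claw": -0.5}

```text
t: 37.75
ee_pos: [0.414, 0.3306, 0.0482]
tool_rot: [-2.417, -2.007, 0.003]
wrist_force: [-0.3, -0.1, -2.8]
finger_gap: 0.0493
grasp_force: 52.6
```

```bash
python3 st.py
```

```text
37.75 [0.414  0.3306 0.0482] [-0.3  -0.09 -2.82] [ 0.01  -0.025 -0.006] [-39.246 -31.682   0.05 ] 52.638368010520935
yaw -1.756 [ 0.63  0.13  2.05 -0.    0.96  0.81]
```

arm_command:
  rows:
    - {"rx": 0, "ry": 0, "rz": 0, "x": 0, "y": 0, "z": -2, "claw": -0.5}
    - {"rx": 0, "ry": 0, "rz": 0, "x": 0, "y": 0, "z": -4, "claw": -0.5}
    - {"rx": 0, "ry": 0, "rz": 0, "x": 0, "y": 0, "z": -6, "claw": -0.5}
    - {"rx": 0, "ry": 0, "rz": 0, "x": 0, "y": 0, "z": -6.8, "claw": -0.5}
    - {"rx": 0, "ry": 0, "rz": 0, "x": 0, "y": 0, "z": -7.1, "claw": -0.5}
    - {"rx": 0, "ry": 0, "rz": 0, "x": 0, "y": 0, "z": -7.3, "claw": -0.5}
    - {"rx": 0, "ry": 0, "rz": 0, "x": 0, "y": 0, "z": -7.3, "claw": -0.5}
    - {"rx": 0, "ry": 0, "rz": 0, "x": 0, "y": 0, "z": -7.3, "claw": -0.5}

```text
t: 38.55
ee_pos: [0.4153, 0.3316, -0.023]
tool_rot: [2.418, 2.005, 0.003]
wrist_force: [0.4, -0.3, -1.4]
finger_gap: 0.049
grasp_force: 52.6
```

```bash
python3 st.py
```

```text
38.55 [ 0.4153  0.3316 -0.023 ] [ 0.41 -0.35 -1.39] [ 0.    -0.018 -0.027] [-4.1868e+01 -2.8667e+01  1.0000e-03] 52.62694180011749
yaw -1.757 [0.63 0.23 2.09 0.   0.82 0.81]
```

Release, lift, then move off so that both trays are in view.

arm_command:
  rows:
    - {"rx": 0, "ry": 0, "rz": 0, "x": 0, "y": 0, "z": -0.2, "claw": -0.5}
    - {"rx": 0, "ry": 0, "rz": 0, "x": 0, "y": 0, "z": -0.3, "claw": -0.5}
    - {"rx": 0, "ry": 0, "rz": 0, "x": 0, "y": 0, "z": -0.3, "claw": 0.5}
    - {"rx": 0, "ry": 0, "rz": 0, "x": 0, "y": 0, "z": -0.3, "claw": 0.5}
    - {"rx": 0, "ry": 0, "rz": 0, "x": 0, "y": 0, "z": -0.3, "claw": 0.5}
    - {"rx": 0, "ry": 0, "rz": 0, "x": 0, "y": 0, "z": 3, "claw": 0.5}
    - {"rx": 0, "ry": 0, "rz": 0, "x": 0, "y": 0, "z": 7, "claw": 0.5}
    - {"rx": 0, "ry": 0, "rz": 0, "x": 0, "y": 0, "z": 11, "claw": 0.5}

```text
t: 39.35
ee_pos: [0.4138, 0.3306, 0.0867]
tool_rot: [-2.418, -2.005, 0.003]
wrist_force: [0.9, 0.6, -0.7]
finger_gap: 0.0641
grasp_force: 0.0
```

arm_command:
  rows:
    - {"rx": 0, "ry": 0, "rz": 0, "x": 0, "y": -4, "z": 3, "claw": 0.5}
    - {"rx": 0, "ry": 0, "rz": 0, "x": 0, "y": -8, "z": 6, "claw": 0.5}
    - {"rx": 0, "ry": 0, "rz": 0, "x": 1, "y": -12, "z": 8, "claw": 0.5}
    - {"rx": 0, "ry": 0, "rz": 0, "x": 2, "y": -16, "z": 8, "claw": 0.5}
    - {"rx": 0, "ry": 0, "rz": 0, "x": 3, "y": -20, "z": 8, "claw": 0.5}
    - {"rx": 0, "ry": 0, "rz": 0, "x": 4, "y": -25, "z": 8, "claw": 0.5}
    - {"rx": 0, "ry": 0, "rz": 0, "x": 5, "y": -30, "z": 8, "claw": 0.5}
    - {"rx": 0, "ry": 0, "rz": 0, "x": 5, "y": -34, "z": 8, "claw": 0.5}

```text
t: 40.15
ee_pos: [0.4653, -0.0113, 0.1666]
tool_rot: [2.418, 2.004, 0.002]
wrist_force: [0.0, 0.5, 0.7]
finger_gap: 0.0641
grasp_force: 0.0
```

Run:
```python
from st import *
crop("side",0,0,99,99,1,"side11.png"); crop("top",0,0,99,99,1,"top11.png")
def P(c,a,l): c=np.array(c);ex=np.array([np.cos(a),np.sin(a)]);ey=np.array([-ex[1],ex[0]]);return c+ex*l[0]+ey*l[1]
S=cv2.imread("pics/raw_side11.png").max(2);Tm=cv2.imread("pics/raw_top11.png")
# expected places of button tops (down 30 mm, tray floor +4), and bar points +-45 mm
L={'L3':((.5118,.3117),-.186+np.pi/2,.034),'L2':((.4145,.331),-.186+np.pi/2,.034),'L1':((.4975,.1765),-.03,.03),'L4':((.4408,-.311),-.09,.043)}
for k,(c,a,z) in L.items():
    pts=[[*P(c,a,(s,0)),z if s==0 else z-.006] for s in(-.055,0,.055)]
    for n,im in(("top",Tm),("side",cv2.imread("pics/raw_side11.png"))):
        q=proj(n,pts); print(k,n,q.round(1).tolist(),[im[int(round(v)),int(round(u))].tolist() if 0<=v<420 and 0<=u<560 else None for u,v in q])
    # white-bar rectangle in the top view
    u,v=proj("top",pts)[1].astype(int); w=26
    if k!='L1': 
        r=Tm[v-w:v+w,u-w:u+w].astype(int); m=(r[...,1]>95).astype(np.uint8)
        cs=[x for x in cv2.findContours(m,0,1)[0]]; 
        for x in cs:
            if cv2.contourArea(x)>150:
                X=at("top",x[:,0,:]+[u-w,v-w],.03)[:,:2]; print("  rect",[np.round(t,1) for t in cv2.minAreaRect((X*1000).astype(np.float32))])
```

```text
40.15 [ 0.4653 -0.0113  0.1666] [0.02 0.46 0.69] [ 0.003 -0.046 -0.012] [-29.193 -35.104   0.139] 0.0
yaw -1.758 [-0.08 -0.12  2.07 -0.    1.19  0.11]
L3 top [[157.0, 219.6], [141.0, 215.8], [126.4, 212.6]] [[146, 162, 178], [87, 89, 94], [71, 120, 170]]
L3 side [[308.1, 324.3], [305.6, 339.8], [302.8, 359.1]] [[197, 214, 213], [120, 127, 136], [206, 229, 232]]
  rect [array([514.6, 313.1]), array([124.1,  53.3]), np.float64(78.1)]
  rect [array([551.8, 322.3]), array([121.7, 178.1]), np.float64(6.5)]
L2 top [[148.8, 248.3], [132.6, 244.5], [117.9, 241.0]] [[142, 157, 163], [103, 104, 110], [76, 118, 167]]
L2 side [[345.7, 329.3], [344.5, 345.1], [342.7, 364.6]] [[181, 194, 192], [128, 136, 144], [220, 237, 237]]
  rect [array([353.7, 331.2]), array([ 45.7, 173.7]), np.float64(4.6)]
  rect [array([416.5, 333.6]), array([123.6,  53. ]), np.float64(77.7)]
L1 top [[179.2, 238.1], [180.5, 221.5], [182.7, 205.7]] [[52, 56, 30], [70, 75, 43], [65, 70, 39]]
L1 side [[327.5, 301.7], [307.7, 300.2], [287.6, 301.5]] [[142, 161, 177], [77, 81, 85], [194, 224, 232]]
L4 top [[325.2, 259.8], [327.1, 242.9], [328.6, 226.5]] [[189, 195, 190], [113, 115, 122], [197, 209, 199]]
L4 side [[330.4, 191.7], [314.7, 189.5], [298.9, 190.1]] [[33, 34, 34], [79, 83, 87], [35, 34, 36]]
  rect [array([ 442.8, -309.2]), array([ 51.4, 121.1]), np.float64(82.3)]
```

Measured in both views: two full-size white bars lie flat in the blue tray at (0.515, 0.313) and (0.417, 0.334). One lies in the red tray at (0.443, −0.309), and light 1 is still in place on the worktop. The gripper is clear of everything, so I'm handing the job in.

```bash
python3 -c "
from cell import env
print(env.sign_off())"
```

```text
the job is handed in; nothing more can be done
None
```

The job is handed in at about 40 s of the 72 s limit: the faulty light (the one nearest the red tray) is in the red tray, two working lights are in the blue tray, and the spare working light is still on the worktop. The judge's result was not shown.

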